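Load the table condiment warmer and set its dial

ROBOT

A 6-joint arm with a two-finger parallel gripper is mounted at the origin on the work surface. World frame = base frame: x ahead of the robot, y to its left, z up, the work surface at z = 0. Lengths are in m, angles in rad, forces in N, time in s.
With the tool pointing down it reaches from about 0.225 to 0.875 m from the base axis. Payload 3.4 kg.
Tool frame: the origin (TCP) lies between the finger pads; the fingertips stand 11 mm ahead of it and the grasp point (between the pads) lies 8 mm behind it (tips_ahead is the distance from the TCP to the fingertips, in m); z points along the fingers, x is the direction in which the jaws open and shut, and the axes are right-handed (so a half turn about z gives the same grasp; the last joint's range is limited). The gripper opens to 85 mm and grips with 20 to 120 N. Pads are 22 mm wide; open, the fingers measure 114 mm over their backs; the gripper's body (76 mm by 85 mm) begins 54 mm behind the grasp point. The pads swing forward as they close: fully open they stand 13 mm farther back than shut.
Start: joints at [1.149, 0.276, 1.505, -0, 1.361, -0.121], TCP at [0.17, 0.549, 0.242] pointing down, gripper open.
Joint ranges: [-2.89, 2.89], [-0.75, 2.08], [0.22, 2.7], [-1.18, 4.32], [0.11, 2.71], [-2.7, 2.7]. Speed limits (rad/s): [2.57, 2.57, 3.14, 3.14, 3.14, 3.14].

INTERFACE

Orientations are given as a unit quaternion [w, x, y, z].
In Python, from rig import get_state, get_image, sign_off, masks_of, tips_ahead gives the robot as it stands.
- The arm moves only by the tool play_rows, never from a script. Its argument "series" is a list of rows, each an object of numbers: "fingers": the closure, from -1 (fully open) to 1 (shut); "dx", "dy", "dz": the shift along the world's x, y, z in mm; "turn": the turn about the world's z in rad. A call has 1 to 20 rows; each row shifts and turns the pose as measured when the row begins; what a row does not reach is not made up. A row lasts 1/12 s, in which the tool goes at most 41.7 mm and 7.16 degrees, less where a joint would pass 70% of its speed; a pose out of reach is approached as far as the arm can. A call with a gripper value outside its range is refused whole. The fingers move at their own pace and stop on an object; "squeeze" is the grip in N (left out, the last holds). Time passes only in rows, so rows that do not move let the fingers close. It gives the time, the measured TCP pose, the force and the opening at its end, in the units of the state.
- get_state(): the state, without advancing time (a new reading comes with each control period).
- get_image(name): name is "scene" or "side" or "wrist"; returns a dict with "pixels" (384x512x3 uint8, red, green, blue), "vfov" (degrees; the focal length in pixels is half the picture's height over the tangent of half this angle, whatever the lens; pixels are square), "cx", "cy" (the principal point, pixels), "rvec" (rotation vector, rad) and "tvec" (3), from world to camera coordinates, as OpenCV has them; the wrist camera has in their place "hand_eye" (4x4, takes a point from camera to tool coordinates, whose origin is the TCP and whose axes are the tool frame's). Camera axes: x right, y down, z forward; pixel columns grow to the right and rows downward; lengths in m; the calibration is good to about 2 mm. A picture is of the moment at which its call begins: read the wrist's pose just before it. There is no depth.
- sign_off(): hands the job in, once; it reports no verdict.
Trained networks look in a picture, given as the dict that the camera call returned (one of the last four; its "shot" number tells which), for a name from the list of things; names that differ only in an ending like _2 or _b are one class to them, and where a whole thing is asked for, a point or a joint stands for the part that bears it (a point fixed in the world has none). Each returns a list of dicts, best first, with "p" (0 to 1); they miss things now and then, are a little off and sometimes report something else, mostly with a low value. They report only what shows in the picture. A call takes as long as a camera call. They do not tell look-alikes from the thing itself.
- masks_of(picture, label): "region" (384x512 bool, what is visible of it) and "xy" ([column, row] in pixels, amid what is visible of it).
The state is a dict: "clock": time; "qpos": joint angles; "qd": joint speeds; "effort": joint torques, N m; "position": TCP position; "ee_rot": TCP orientation; "contact_force": force on the tool from outside, world axes, zero at the start; "moment": the same for the moment, N m; "width": finger opening in m.
Only numpy, scipy, OpenCV 4.12 (cv2) and the standard library are available. Lean on these libraries where they do the work, as an engineer would, in place of code of your own. Each camera call takes 0.05 s, during which the arm holds its last target. There are 200 camera calls.

TASK

The condiment warmer was left on: first turn its dial back to off (the red mark). Then set every sauce pot that is on the table fully home and upright in a well of the warmer, one per well, any well you like, and once they are all in, turn the dial to the two-dot mark. Leave the bowl, fork, canister and chopstick holder where they are.

Things in the scene. Friction and masses are not known exactly. Their poses are not given: they have to be found in the camera images.
- warmer: table condiment warmer, fixed: aluminium base 172 x 252 x 30 mm (x, y, z) with six grey conical wells on it (mouths 68 mm above the table) and, on its -x side, a black control panel 110 mm wide, 50 mm high. Origin: under the centre of the aluminium base, on the table; z up. Dial axis 148 mm from the origin along the warmer's -x.
- well1 (a point): centre of the mouth of a tapered well (+x row, +y), 68 mm above the table; inside radius 32 mm at the mouth, falling 2.65 mm per 10 mm of depth like the pots, 34 mm deep, wall 4 mm. A pot that is home hangs on the taper, on the well's axis, its foot about 30 mm below the mouth, its centre about 6 mm above the mouth. Wells 80 mm apart; any pot fits any.
- well2 (a point): centre of the mouth of a tapered well (+x row, middle), 68 mm above the table; inside radius 32 mm at the mouth, falling 2.65 mm per 10 mm of depth like the pots, 34 mm deep, wall 4 mm. A pot that is home hangs on the taper, on the well's axis, its foot about 30 mm below the mouth, its centre about 6 mm above the mouth. Wells 80 mm apart; any pot fits any.
- well3 (a point): centre of the mouth of a tapered well (+x row, -y), 68 mm above the table; inside radius 32 mm at the mouth, falling 2.65 mm per 10 mm of depth like the pots, 34 mm deep, wall 4 mm. A pot that is home hangs on the taper, on the well's axis, its foot about 30 mm below the mouth, its centre about 6 mm above the mouth. Wells 80 mm apart; any pot fits any.
- well4 (a point): centre of the mouth of a tapered well (-x row, +y), 68 mm above the table; inside radius 32 mm at the mouth, falling 2.65 mm per 10 mm of depth like the pots, 34 mm deep, wall 4 mm. A pot that is home hangs on the taper, on the well's axis, its foot about 30 mm below the mouth, its centre about 6 mm above the mouth. Wells 80 mm apart; any pot fits any.
- well5 (a point): centre of the mouth of a tapered well (-x row, middle), 68 mm above the table; inside radius 32 mm at the mouth, falling 2.65 mm per 10 mm of depth like the pots, 34 mm deep, wall 4 mm. A pot that is home hangs on the taper, on the well's axis, its foot about 30 mm below the mouth, its centre about 6 mm above the mouth. Wells 80 mm apart; any pot fits any.
- well6 (a point): centre of the mouth of a tapered well (-x row, -y), 68 mm above the table; inside radius 32 mm at the mouth, falling 2.65 mm per 10 mm of depth like the pots, 34 mm deep, wall 4 mm. A pot that is home hangs on the taper, on the well's axis, its foot about 30 mm below the mouth, its centre about 6 mm above the mouth. Wells 80 mm apart; any pot fits any.
- dial (a joint): angle of the dial in rad, growing clockwise seen from above; stops just beyond 0 and 2.1. Four click detents: 0 = off (red mark, pointer towards the warmer's own +y), 0.7 = one dot, 1.4 = two dots, 2.1 = three dots. Let go within 0.2 rad of a detent it snaps home; a click takes about 0.1 N m.
- dial_grip (a point): on the dial's axis, 73 mm above the table, half-way up the dial's grip bar: a white bar 44 mm long, 12 mm wide, 26 mm high (from 61 to 87 mm above the table), with a red pointer line on top, on a grey disc of radius 26 mm. This frame turns with the dial: its y axis lies along the bar and points the way the pointer points; its x axis lies across the bar.
- pot1_mid (a point): lidded sauce pot, jade-green lid; this point is its centre, 36 mm above its foot. One solid piece, 0.2 kg, 72 mm tall: black conical body, radius 24 mm at the foot, 33 mm at 34 mm height; lid disc of radius 34 mm (34 to 40 mm height); upright cylindrical knob of diameter 20 mm (40 to 72 mm), by which to lift it. Starts upright on the table; z up. May be absent (None from the start).
- pot2_mid (a point): lidded sauce pot, ivory lid; this point is its centre, 36 mm above its foot. One solid piece, 0.2 kg, 72 mm tall: black conical body, radius 24 mm at the foot, 33 mm at 34 mm height; lid disc of radius 34 mm (34 to 40 mm height); upright cylindrical knob of diameter 20 mm (40 to 72 mm), by which to lift it. Starts upright on the table; z up. May be absent (None from the start).
- pot3_mid (a point): lidded sauce pot, amber lid; this point is its centre, 36 mm above its foot. One solid piece, 0.2 kg, 72 mm tall: black conical body, radius 24 mm at the foot, 33 mm at 34 mm height; lid disc of radius 34 mm (34 to 40 mm height); upright cylindrical knob of diameter 20 mm (40 to 72 mm), by which to lift it. Starts upright on the table; z up. May be absent (None from the start).
- pot4_mid (a point): lidded sauce pot, blue lid; this point is its centre, 36 mm above its foot. One solid piece, 0.2 kg, 72 mm tall: black conical body, radius 24 mm at the foot, 33 mm at 34 mm height; lid disc of radius 34 mm (34 to 40 mm height); upright cylindrical knob of diameter 20 mm (40 to 72 mm), by which to lift it. Starts upright on the table; z up. May be absent (None from the start).
- pot5_mid (a point): lidded sauce pot, pink lid; this point is its centre, 36 mm above its foot. One solid piece, 0.2 kg, 72 mm tall: black conical body, radius 24 mm at the foot, 33 mm at 34 mm height; lid disc of radius 34 mm (34 to 40 mm height); upright cylindrical knob of diameter 20 mm (40 to 72 mm), by which to lift it. Starts upright on the table; z up. May be absent (None from the start).
- pot6_mid (a point): lidded sauce pot, grey lid; this point is its centre, 36 mm above its foot. One solid piece, 0.2 kg, 72 mm tall: black conical body, radius 24 mm at the foot, 33 mm at 34 mm height; lid disc of radius 34 mm (34 to 40 mm height); upright cylindrical knob of diameter 20 mm (40 to 72 mm), by which to lift it. Starts upright on the table; z up. May be absent (None from the start).
- bowl_mid (a point): bystander: matte black ceramic bowl, rim radius 62 mm, 55 mm high; this point is its middle, 27 mm up
- canister_mid (a point): bystander: closed tin sesame canister, radius 31 mm, 100 mm tall; this point is its centre, 50 mm up
- fork: bystander: stainless serving fork lying flat, about 215 mm long (100 mm behind to 113 mm ahead of its origin along its x), 30 mm wide, 6 mm high
- holder_mid (a point): bystander: jade-green plastic chopstick holder, radius 30 mm, 70 mm tall; this point is its centre, 35 mm up
Things that resemble listed ones, but are neither listed nor needed, are in the scene too. What is shaped like the part that bears pot3_mid but purple is not meant. What is shaped like the part that bears pot5_mid but purple is not meant.

How it is judged:
On the way, in this order (a step that is already met when the one before it is completed fails the run):
1. the dial is turned to off, before the pots are loaded (value of joint dial between -0.15 and 0.15 rad), for 0.2 s.
2. every pot is home in a well while the dial is off (z of each of pot1_mid, pot2_mid, pot3_mid, pot4_mid, pot5_mid, pot6_mid in the frame of warmer below 0.078 m and angle between each of pot1_mid, pot2_mid, pot3_mid, pot4_mid, pot5_mid, pot6_mid's own z axis and vertical below 0.07 rad and (horizontal distance between pot1_mid and well1 below 0.004 m or horizontal distance between pot1_mid and well2 below 0.004 m or horizontal distance between pot1_mid and well3 below 0.004 m or horizontal distance between pot1_mid and well4 below 0.004 m or horizontal distance between pot1_mid and well5 below 0.004 m or horizontal distance between pot1_mid and well6 below 0.004 m) and (horizontal distance between pot2_mid and well1 below 0.004 m or horizontal distance between pot2_mid and well2 below 0.004 m or horizontal distance between pot2_mid and well3 below 0.004 m or horizontal distance between pot2_mid and well4 below 0.004 m or horizontal distance between pot2_mid and well5 below 0.004 m or horizontal distance between pot2_mid and well6 below 0.004 m) and (horizontal distance between pot3_mid and well1 below 0.004 m or horizontal distance between pot3_mid and well2 below 0.004 m or horizontal distance between pot3_mid and well3 below 0.004 m or horizontal distance between pot3_mid and well4 below 0.004 m or horizontal distance between pot3_mid and well5 below 0.004 m or horizontal distance between pot3_mid and well6 below 0.004 m) and (horizontal distance between pot4_mid and well1 below 0.004 m or horizontal distance between pot4_mid and well2 below 0.004 m or horizontal distance between pot4_mid and well3 below 0.004 m or horizontal distance between pot4_mid and well4 below 0.004 m or horizontal distance between pot4_mid and well5 below 0.004 m or horizontal distance between pot4_mid and well6 below 0.004 m) and (horizontal distance between pot5_mid and well1 below 0.004 m or horizontal distance between pot5_mid and well2 below 0.004 m or horizontal distance between pot5_mid and well3 below 0.004 m or horizontal distance between pot5_mid and well4 below 0.004 m or horizontal distance between pot5_mid and well5 below 0.004 m or horizontal distance between pot5_mid and well6 below 0.004 m) and (horizontal distance between pot6_mid and well1 below 0.004 m or horizontal distance between pot6_mid and well2 below 0.004 m or horizontal distance between pot6_mid and well3 below 0.004 m or horizontal distance between pot6_mid and well4 below 0.004 m or horizontal distance between pot6_mid and well5 below 0.004 m or horizontal distance between pot6_mid and well6 below 0.004 m) and value of joint dial between -0.2 and 0.2 rad), for 0.2 s.
At the end, for the whole second after the job is handed in: every pot present sits in a well: its axis within 4 mm of the well's axis, its centre less than 78 mm above the table (home is about 74), tilted less than 0.07 rad, at rest; the dial is within 0.15 rad of 1.4 (two dots) (z of each of pot1_mid, pot2_mid, pot3_mid, pot4_mid, pot5_mid, pot6_mid in the frame of warmer below 0.078 m and angle between each of pot1_mid, pot2_mid, pot3_mid, pot4_mid, pot5_mid, pot6_mid's own z axis and vertical below 0.07 rad and (horizontal distance between pot1_mid and well1 below 0.004 m or horizontal distance between pot1_mid and well2 below 0.004 m or horizontal distance between pot1_mid and well3 below 0.004 m or horizontal distance between pot1_mid and well4 below 0.004 m or horizontal distance between pot1_mid and well5 below 0.004 m or horizontal distance between pot1_mid and well6 below 0.004 m) and (horizontal distance between pot2_mid and well1 below 0.004 m or horizontal distance between pot2_mid and well2 below 0.004 m or horizontal distance between pot2_mid and well3 below 0.004 m or horizontal distance between pot2_mid and well4 below 0.004 m or horizontal distance between pot2_mid and well5 below 0.004 m or horizontal distance between pot2_mid and well6 below 0.004 m) and (horizontal distance between pot3_mid and well1 below 0.004 m or horizontal distance between pot3_mid and well2 below 0.004 m or horizontal distance between pot3_mid and well3 below 0.004 m or horizontal distance between pot3_mid and well4 below 0.004 m or horizontal distance between pot3_mid and well5 below 0.004 m or horizontal distance between pot3_mid and well6 below 0.004 m) and (horizontal distance between pot4_mid and well1 below 0.004 m or horizontal distance between pot4_mid and well2 below 0.004 m or horizontal distance between pot4_mid and well3 below 0.004 m or horizontal distance between pot4_mid and well4 below 0.004 m or horizontal distance between pot4_mid and well5 below 0.004 m or horizontal distance between pot4_mid and well6 below 0.004 m) and (horizontal distance between pot5_mid and well1 below 0.004 m or horizontal distance between pot5_mid and well2 below 0.004 m or horizontal distance between pot5_mid and well3 below 0.004 m or horizontal distance between pot5_mid and well4 below 0.004 m or horizontal distance between pot5_mid and well5 below 0.004 m or horizontal distance between pot5_mid and well6 below 0.004 m) and (horizontal distance between pot6_mid and well1 below 0.004 m or horizontal distance between pot6_mid and well2 below 0.004 m or horizontal distance between pot6_mid and well3 below 0.004 m or horizontal distance between pot6_mid and well4 below 0.004 m or horizontal distance between pot6_mid and well5 below 0.004 m or horizontal distance between pot6_mid and well6 below 0.004 m) and value of joint dial between 1.25 and 1.55 rad and linear speed of each of pot1, pot2, pot3, pot4, pot5, pot6 below 0.02 m/s); the robot touches nothing.
It fails at once if the bowl is moved more than 30 mm (distance of bowl_mid from where it was at the start of the episode above 0.03 m).
It fails at once if the sesame canister is moved more than 30 mm (distance of canister_mid from where it was at the start of the episode above 0.03 m).
It fails at once if the serving fork is moved more than 30 mm (distance of fork from where it was at the start of the episode above 0.03 m).
It fails at once if the chopstick holder is moved more than 30 mm (distance of holder_mid from where it was at the start of the episode above 0.03 m).
Of pot1, pot2, pot3, pot4, pot5, pot6 only 4 to 6 are there at a start; the rules pass over those that are not, and their reading is None.
At some moment in a run one of pot1, pot2, pot3, pot4, pot5, pot6 may be knocked a few centimetres aside while the robot is not near it.
It also fails if it takes over 210 s, if anything falls off the work surface, if the arm or the gripper's body presses on something with over 40 N, if the wrist force passes 120 N, or if a joint passes its speed limit or range.

## Working session

There is one attempt and no reset: what is moved stays moved. The work goes in short steps, Python scripts to look and compute and a tool call to move; the robot and the scene stay as the last step left them, time stands still between calls to the robot, and variables do not carry over. Pictures are saved under pics/ and viewed, about 12 in all and at most 16, crops included, and the job is handed in when it is done.

Besides the shell and the picture viewer there is one more tool, called after "Call:" as a command line: name --argument value ..., lists and objects as JSON in quotes. play_rows: Moves the arm, as the interface text tells. Its arguments: {"type":"object","properties":{"series":{"type":"array"},"squeeze":{"type":"number"}},"required":["series"]}

```bash
mkdir -p pics; ls
python3 - <<'E'
from rig import *
import cv2,numpy as np
s=get_state();print(s)
for n in["scene","side"]:
    d=get_image(n);print(n,{k:v for k,v in d.items() if k!="pixels"})
    cv2.imwrite(f"pics/{n}0.png",cv2.cvtColor(d["pixels"],cv2.COLOR_RGB2BGR))
E
```

```text
pics
{'clock': 0.0, 'qpos': array([ 1.14901668e+00,  2.76605241e-01,  1.50615135e+00,  1.60643449e-05,
        1.36068132e+00, -1.20978222e-01]), 'qd': array([-1.78445596e-04,  4.18903771e-04, -2.73814608e-04, -6.79949789e-04,
        8.29401281e-04, -3.10212990e-06]), 'effort': array([ 1.78899205e-03, -4.16791105e+01, -2.45802355e+01,  6.35840274e-05,
        1.09407454e-02,  8.99209539e-06]), 'position': array([0.17014205, 0.54871767, 0.24142658]), 'ee_rot': array([ 4.46799741e-04,  8.05073865e-01,  5.93173854e-01, -8.07263527e-04]), 'contact_force': array([-0.32487041, -0.74808772,  0.31952354]), 'moment': array([ 0.01706689, -0.00550613, -0.04164456]), 'width': 0.08502507791882695}
scene {'vfov': 44.4048785955048, 'cx': 255.27364586939905, 'cy': 186.91040532441707, 'rvec': array([ 2.03844982,  0.79934275, -0.43151241]), 'tvec': array([-0.48746896, -0.09258415,  1.59846289]), 'shot': 1}
side {'vfov': 57.15134674554149, 'cx': 256.41318840253103, 'cy': 196.67642901264614, 'rvec': array([ 2.32706712, -0.2677215 ,  0.08294606]), 'tvec': array([-0.51421498,  0.21353751,  0.68877948]), 'shot': 2}
```

View pics/scene0.png

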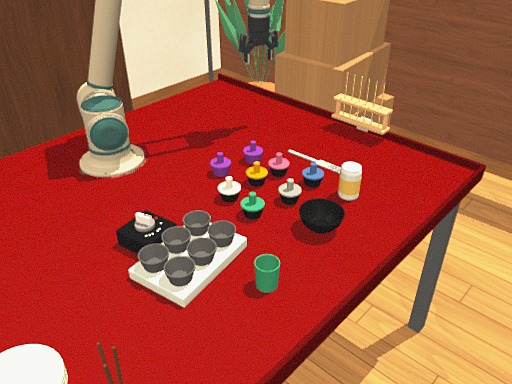

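View pics/side0.png

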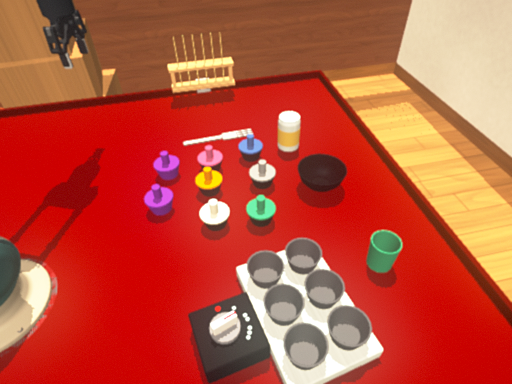

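Six pots with listed colours, side pixels: green (261,209), ivory (214,212), amber (208,180), blue (250,148), pink (210,157), grey (262,173). The two purple ones at (158,200) and (167,166) are look-alikes. The warmer is at (290,310) with its dial at (225,328), and the holder is at (384,250).

```bash
cat > h.py <<'E'
import numpy as np,cv2
from rig import *
from scipy.optimize import minimize
from scipy.spatial.transform import Rotation as R
def K(d):
    f=d["pixels"].shape[0]/2/np.tan(np.radians(d["vfov"])/2)
    return np.array([[f,0,d["cx"]],[0,f,d["cy"]],[0,0,1.]])
def grab(n):
    s=get_state();d=get_image(n)
    if n=="wrist":
        q=s["ee_rot"];T=np.eye(4);T[:3,:3]=R.from_quat([q[1],q[2],q[3],q[0]]).as_matrix();T[:3,3]=s["position"]
        M=np.linalg.inv(T@np.array(d["hand_eye"]));d["rvec"]=cv2.Rodrigues(M[:3,:3])[0];d["tvec"]=M[:3,3]
    return d
def save(d,name,crop=None,k=1):
    p=d["pixels"][:,:,::-1]
    if crop: p=p[crop[1]:crop[3],crop[0]:crop[2]]
    cv2.imwrite(f"pics/{name}.png",cv2.resize(p,None,fx=k,fy=k,interpolation=cv2.INTER_CUBIC))
def proj(d,P): return cv2.projectPoints(np.asarray(P,float).reshape(-1,1,3),np.asarray(d["rvec"],float),np.asarray(d["tvec"],float),K(d),None)[0].reshape(-1,2)
def back(d,uv,z):
    Rm=cv2.Rodrigues(np.asarray(d["rvec"],float))[0];c=-Rm.T@np.asarray(d["tvec"],float)
    v=Rm.T@np.linalg.inv(K(d))@np.array([uv[0],uv[1],1.]);return c+v*(z-c[2])/v[2]
A=np.linspace(0,2*np.pi,40,endpoint=False)
def ring(x,y,r,z): return np.c_[x+r*np.cos(A),y+r*np.sin(A),0*A+z]
def sil(d,parts):
    m=np.zeros((384*4,512*4),np.uint8)
    for P in parts:
        h=cv2.convexHull(((proj(d,P)+.5)*4).astype(np.int32));cv2.fillConvexPoly(m,h,1)
    return cv2.resize(m.astype(np.float32),(512,384),interpolation=cv2.INTER_AREA)
def pot(x,y,z0=0): return [np.r_[ring(x,y,.024,z0),ring(x,y,.033,z0+.034)],np.r_[ring(x,y,.034,z0+.034),ring(x,y,.034,z0+.04)],np.r_[ring(x,y,.01,z0+.04),ring(x,y,.01,z0+.072)]]
def box(x0,x1,y0,y1,z0,z1): return np.array([[a,b,c] for a in(x0,x1) for b in(y0,y1) for c in(z0,z1)])
def loc(P,w): c,s=np.cos(w[2]),np.sin(w[2]);P=np.asarray(P,float).reshape(-1,3);return np.c_[w[0]+c*P[:,0]-s*P[:,1],w[1]+s*P[:,0]+c*P[:,1],P[:,2]]
WELLS=[(x,y) for x in(.04,-.04) for y in(.08,0,-.08)]
def warmer(w):
    ps=[box(-.086,.086,-.126,.126,0,.03),]
    ps+=[np.r_[ring(x,y,.036,.068),ring(x,y,.027,.03)] for x,y in WELLS]
    return [loc(p,w) for p in ps]
def cost(ds,ms,f):
    def c(w):
        t=0
        for d,m in zip(ds,ms):
            s=sil(d,f(w));t+=1-np.minimum(s,m).sum()/np.maximum(s,m).sum()
        return t
    return c
def fit(ds,ms,f,w0,step):
    w0=np.array(w0,float);S=np.vstack([w0]+[w0+np.eye(len(w0))[i]*step[i] for i in range(len(w0))])
    return minimize(cost(ds,ms,f),w0,method="Nelder-Mead",options=dict(initial_simplex=S,xatol=1e-4,fatol=1e-4))
E
python3 - <<'E'
from h import *
ds=[grab("side"),grab("scene")]
for lab in["pot1_mid","pot2_mid","warmer","dial"]:
    for d in ds:
        for r in masks_of(d,lab): 
            c=d["pixels"][int(r["xy"][1]),int(r["xy"][0])];print(lab,d["shot"],round(float(r["p"]),2),np.round(r["xy"]),r["region"].sum(),np.argwhere(r["region"]).min(0)[::-1],np.argwhere(r["region"]).max(0)[::-1],c)
E
```

```text
pot1_mid 3 0.8 [260. 209.] 623 [247 196] [274 226] [ 86 151 102]
pot1_mid 3 0.46 [287. 127.] 775 [278 111] [299 150] [242 235 215]
pot1_mid 4 0.65 [251. 207.] 462 [241 192] [264 218] [ 94 230 156]
pot1_mid 4 0.22 [178. 246.] 7823 [116 210] [246 305] [75 75 71]
pot1_mid 4 0.18 [317. 164.] 261 [288 149] [340 171] [231 234 237]
pot2_mid 3 0.94 [214. 214.] 699 [200 199] [228 230] [244 227 186]
pot2_mid 4 0.58 [229. 188.] 458 [217 176] [241 201] [230 213 168]
warmer 3 0.65 [288. 323.] 17787 [188 238] [381 383] [99 96 90]
warmer 3 0.59 [320. 170.] 1408 [299 154] [346 191] [74 48 46]
warmer 4 0.91 [177. 246.] 7710 [116 210] [245 305] [86 84 78]
dial 3 0.87 [229. 328.] 786 [210 312] [240 343] [214 193 172]
dial 4 0.69 [283. 164.] 334 [269 153] [288 176] [248 150 183]
dial 4 0.68 [140. 221.] 297 [135 212] [154 231] [235 222 192]
```

Run:
```python
from h import *
ds=[grab("side"),grab("scene")]
w=[masks_of(d,"warmer")[0]["region"].astype(np.float32) for d in ds]
f=lambda p: warmer(p)+[loc(box(p[3],-.086,-.055,.055,0,.05),p)]
px=[(250,258),(290,243)]
# initial guess: wells in side image
a=back(ds[0],(303,247),.068);b=back(ds[0],(350,320),.068);c=back(ds[0],(265,260),.068);e=back(ds[0],(305,338),.068)
print(a,b,c,e)
ctr=(a+b+c+e)/4; print(ctr)
best=None
# dial on -x side: panel is image-left. x axis from c->a
x=a-c;yaw=np.arctan2(x[1],x[0])
r=fit(ds,w,f,[ctr[0],ctr[1],yaw,-.2],[.01,.01,.1,-.01]);print(r.x,r.fun)
for i in (0,1):
    r2=fit(ds[i:i+1],w[i:i+1],f,r.x,[.01,.01,.1,.01]);print(i,r2.x,r2.fun)
W=r.x
for i,(x,y) in enumerate(WELLS): print("well",i+1,loc([x,y,.068],W).round(4), proj(ds[0],loc([x,y,.068],W)).round(0))
print("dial",loc([-.148,0,.073],W),proj(ds[0],loc([-.148,0,.073],W)))
px=dict(pot1=(261,209),pot2=(214,212),pot3=(208,180),pot4=(250,148),pot5=(210,157),pot6=(262,173))
for k,u in px.items():
    g=back(ds[0],u,.04)[:2]
    ms=[];dd=[]
    for d in ds:
        pu=proj(d,[*g,.036])[0]
        c=[m for m in masks_of(d,k+"_mid") if np.hypot(*(np.array(m["xy"])-pu))<12 and m["region"].sum()<1200]
        if c: ms.append(c[0]["region"].astype(np.float32));dd.append(d)
    r=fit(dd,ms,lambda p:pot(*p),g,[.01,.01])
    print(k,g.round(4),len(ms),r.x.round(4),round(r.fun,3),[fit([d],[m],lambda p:pot(*p),r.x,[.01,.01]).x.round(4) for d,m in zip(dd,ms)])
for k in ["bowl_mid","canister_mid","holder_mid"]:
    m=[q for q in masks_of(ds[0],k)][:1]
    if m: print(k,m[0]["p"],m[0]["xy"],back(ds[0],m[0]["xy"],.04))
print(back(ds[0],(320,172),.055))
```

```text
[ 0.61021311 -0.05306058  0.068     ] [ 0.63858086 -0.21472635  0.068     ] [ 0.53061705 -0.0656754   0.068     ] [ 0.55714493 -0.22663223  0.068     ]
[ 0.58413899 -0.14002364  0.068     ]
[ 0.58031831 -0.14805908  0.17696935 -0.19912588] 0.05851936340332031
0 [ 0.57978276 -0.14861992  0.17037106 -0.19827669] 0.02086341381072998
1 [ 0.57905415 -0.14654233  0.17361622 -0.19656704] 0.03125631809234619
well 1 [[ 0.6056 -0.0623  0.068 ]] [[302. 251.]]
well 2 [[ 0.6197 -0.141   0.068 ]] [[323. 284.]]
well 3 [[ 0.6338 -0.2198  0.068 ]] [[348. 323.]]
well 4 [[ 0.5269 -0.0764  0.068 ]] [[264. 265.]]
well 5 [[ 0.5409 -0.1551  0.068 ]] [[283. 300.]]
well 6 [[ 0.555  -0.2339  0.068 ]] [[305. 343.]]
dial [[ 0.43462981 -0.17411405  0.073     ]] [[223.53358438 322.67318383]]
pot1 [0.5595 0.0933] 2 [0.5604 0.0999] 0.207 [array([0.5598, 0.0985]), array([0.56  , 0.1027])]
pot2 [0.4535 0.1096] 2 [0.4541 0.1142] 0.191 [array([0.4539, 0.1115]), array([0.454 , 0.1144])]
pot3 [0.4536 0.2229] 1 [0.4552 0.23  ] 0.087 [array([0.4552, 0.23  ])]
pot4 [0.583  0.3281] 2 [0.5871 0.3454] 0.169 [array([0.5864, 0.343 ]), array([0.5873, 0.3456])]
pot5 [0.4702 0.315 ] 2 [0.4703 0.321 ] 0.231 [array([0.4713, 0.3215]), array([0.4685, 0.3212])]
pot6 [0.5908 0.2163] 2 [0.5937 0.2244] 0.243 [array([0.5934, 0.2233]), array([0.5924, 0.2265])]
bowl_mid 0.7 [320.2, 171.5] [0.73560735 0.18601152 0.04      ]
canister_mid 0.84 [287.3, 130.8] [0.70613918 0.38353446 0.04      ]
holder_mid 0.66 [381.7, 250.1] [ 0.77111537 -0.07771208  0.04      ]
[0.72684717 0.16785071 0.055     ]
```

Call:
play_rows --series '[{"dx":14,"dy":-36,"dz":4},{"dx":14,"dy":-36,"dz":4},{"dx":14,"dy":-36,"dz":4},{"dx":14,"dy":-36,"dz":4},{"dx":14,"dy":-36,"dz":4},{"dx":14,"dy":-36,"dz":4},{"dx":14,"dy":-36,"dz":4},{"dx":14,"dy":-36,"dz":4},{"dx":14,"dy":-36,"dz":4},{"dx":14,"dy":-36,"dz":4},{"dx":14,"dy":-36,"dz":4},{"dx":14,"dy":-36,"dz":4},{"dx":14,"dy":-36,"dz":4},{"dx":14,"dy":-36,"dz":4},{"dx":14,"dy":-36,"dz":4},{"dx":14,"dy":-36,"dz":4},{"dx":14,"dy":-36,"dz":4},{"dx":14,"dy":-36,"dz":4},{"dx":14,"dy":-36,"dz":4},{"dx":0,"dy":0,"dz":0}]'

```text
invalid input at $.series[0]: expected keys fingers, dx, dy, dz, turn
```

Run:
```python
from h import *
print(tips_ahead() if callable(tips_ahead) else tips_ahead)
d=grab("wrist");print(np.round(d["hand_eye"],3),d["vfov"])
for n in range(6):pass
save(d,"w1",None,1.5)
W=[.5803,-.148,.175]
for i,(x,y) in enumerate(WELLS): print(i+1,proj(d,loc([x,y,.068],W)).round(0))
print(proj(d,loc([-.148,0,.087],W)))
```

```text
0.011
[[ 1.    -0.001 -0.     0.   ]
 [ 0.001  0.963  0.271 -0.067]
 [-0.    -0.271  0.963 -0.132]
 [ 0.     0.     0.     1.   ]] 67.27404347717558
1 [[-19. 528.]]
2 [[-56. 542.]]
3 [[-91. 556.]]
4 [[-54. 499.]]
5 [[-91. 515.]]
6 [[-127.  529.]]
[[-161.97022596  488.96095221]]
```

View pics/w1.png

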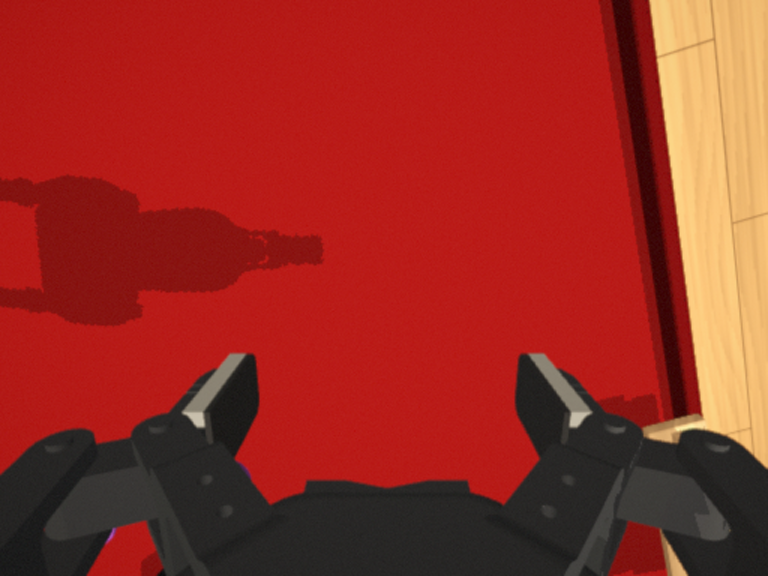

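Run:
```python
from h import *
d=grab("side");save(d,"dial",(185,290,275,380),6)
W=[.5803,-.148,.175]
c=np.array([-.148,0,.087])
for t in(0,.7,1.4,2.1): print(t,((proj(d,loc(c+.022*np.array([np.sin(t),np.cos(t),0]),W))-[185,290])*6).round(0))
print(((proj(d,loc(c,W))-[185,290])*6).round())
```

```text
0 [[201. 101.]]
0.7 [[255.  98.]]
1.4 [[297. 129.]]
2.1 [[307. 180.]]
[[226. 170.]]
```

View pics/dial.png

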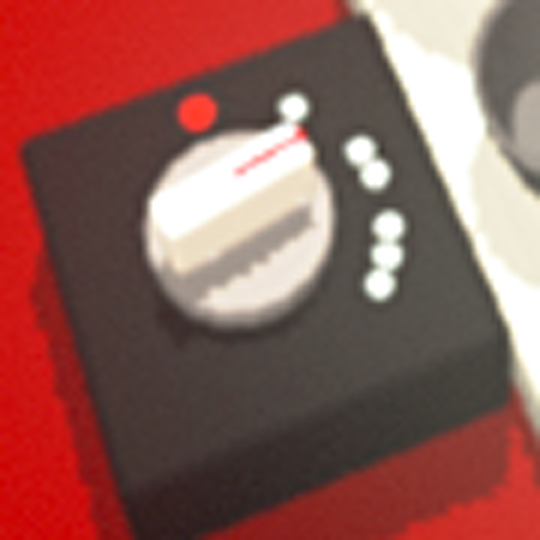

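Call:
play_rows --series '[{"fingers":-1,"dx":14,"dy":-36,"dz":0,"turn":-0.12},{"fingers":-1,"dx":14,"dy":-36,"dz":0,"turn":-0.12},{"fingers":-1,"dx":14,"dy":-36,"dz":0,"turn":-0.12},{"fingers":-1,"dx":14,"dy":-36,"dz":0,"turn":-0.12},{"fingers":-1,"dx":14,"dy":-36,"dz":0,"turn":-0.12},{"fingers":-1,"dx":14,"dy":-36,"dz":0,"turn":-0.12},{"fingers":-1,"dx":14,"dy":-36,"dz":0,"turn":-0.12},{"fingers":-1,"dx":14,"dy":-36,"dz":0,"turn":-0.12},{"fingers":-1,"dx":14,"dy":-36,"dz":0,"turn":-0.12},{"fingers":-1,"dx":14,"dy":-36,"dz":0,"turn":-0.12},{"fingers":-1,"dx":10,"dy":-36,"dz":0,"turn":-0.12},{"fingers":-1,"dx":10,"dy":-36,"dz":0,"turn":-0.12},{"fingers":-1,"dx":10,"dy":-36,"dz":0,"turn":-0.12},{"fingers":-1,"dx":10,"dy":-36,"dz":0,"turn":-0.12},{"fingers":-1,"dx":10,"dy":-36,"dz":0,"turn":-0.12},{"fingers":-1,"dx":8,"dy":-36,"dz":0,"turn":-0.12},{"fingers":-1,"dx":0,"dy":-36,"dz":0,"turn":-0.12},{"fingers":-1,"dx":0,"dy":-36,"dz":0,"turn":-0.12},{"fingers":-1,"dx":0,"dy":-36,"dz":0,"turn":-0.12},{"fingers":-1,"dx":0,"dy":-36,"dz":0,"turn":-0.12}]'

```text
clock: 3.32
position: [0.3705, -0.1971, 0.2457]
ee_rot: [0.002, 0.819, -0.574, 0.012]
contact_force: [1.3, -0.9, -0.8]
width: 0.0853
```

Run:
```python
from h import *
s=get_state();print(s["position"],s["qpos"])
d=grab("wrist");save(d,"w2",None,1.5)
W=[.5803,-.148,.175]
for i,(x,y) in enumerate(WELLS): print(i+1,proj(d,loc([x,y,.068],W)).round(0)*1.5)
print(proj(d,loc([-.148,0,.087],W))*1.5)
```

```text
[ 0.37051971 -0.19714229  0.24574186] [-0.65177034  0.02249404  1.80979727 -0.0040549   1.28435064  0.57130695]
1 [[ 297.  -193.5]]
2 [[ 433.5 -162. ]]
3 [[ 565.5 -130.5]]
4 [[280.5 -34.5]]
5 [[408.   -7.5]]
6 [[531.  18.]]
[[379.76013395 167.74074046]]
```

View pics/w2.png

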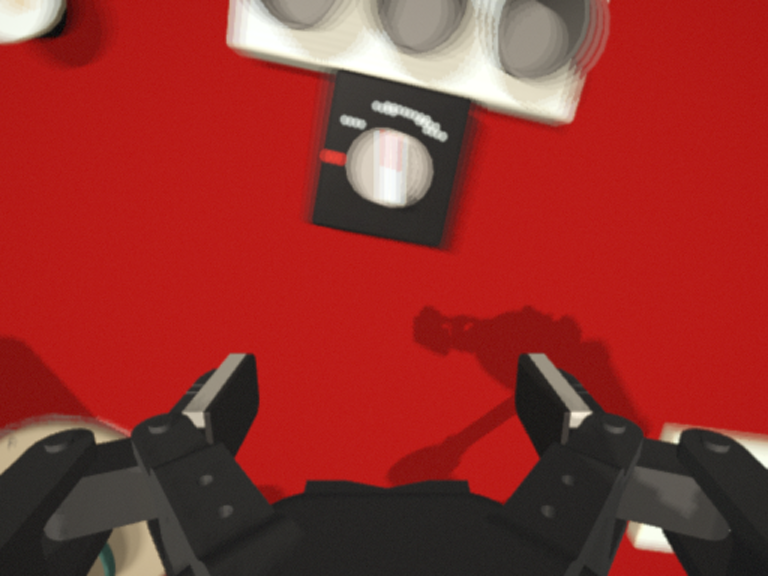

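Call:
play_rows --series '[{"fingers":-1,"dx":-20,"dy":10,"dz":40,"turn":0},{"fingers":-1,"dx":-20,"dy":10,"dz":40,"turn":0},{"fingers":-1,"dx":0,"dy":0,"dz":0,"turn":0},{"fingers":-1,"dx":0,"dy":0,"dz":0,"turn":0},{"fingers":-1,"dx":0,"dy":0,"dz":0,"turn":0}]'

```text
clock: 3.78
position: [0.3311, -0.1891, 0.3248]
ee_rot: [0.006, 0.814, -0.58, 0.014]
contact_force: [-0.1, -0.4, -0.9]
width: 0.0849
```

Run:
```python
from h import *
s=get_state();print(s["position"],s["qpos"],s["contact_force"])
d=grab("wrist");save(d,"w3",None,1.5)
W=[.5803,-.148,.175,-.199]
m=masks_of(d,"warmer");print([(x["p"],x["xy"],x["region"].sum()) for x in m])
f=lambda p: warmer(p)+[loc(box(p[3],-.086,-.055,.055,0,.05),p)]
M=m[0]["region"].astype(np.float32)
r=fit([d],[M],f,W,[.01,.01,.1,.01]);print(r.x,r.fun)
ds=[grab("side"),grab("scene"),d]
ms=[masks_of(q,"warmer")[0]["region"].astype(np.float32) for q in ds[:2]]
print([x.sum() for x in ms])
r=fit(ds,ms+[M],f,r.x,[.01,.01,.1,.01]);print(r.x,r.fun)
im=np.ascontiguousarray(d["pixels"])
for X,c in((r.x,(0,255,0)),):
    for x,y in WELLS:
        for q in proj(d,loc(ring(x,y,.034,.068),X)): cv2.circle(im,tuple(int(v) for v in q.round()),0,c,-1)
    for q in proj(d,loc([-.148,0,.087],X)): cv2.circle(im,tuple(int(v) for v in q.round()),1,c,-1)
d["pixels"]=im;save(d,"w3o",(100,0,450,250),2.2)
```

```text
[ 0.33106876 -0.18912402  0.3248465 ] [-0.69185662 -0.0814143   1.71387724 -0.01086832  1.4801858   0.54772864] [-0.1222167  -0.35444725 -0.93531539]
[(0.93, [274.4, 40.4], np.int64(14347))]
[ 0.58421713 -0.14906361  0.16759956 -0.20089551] 0.019070565700531006
[np.float32(17966.0), np.float32(7798.0)]
[ 0.58198817 -0.1479856   0.17297106 -0.19952615] 0.09079712629318237
```

View pics/w3o.png

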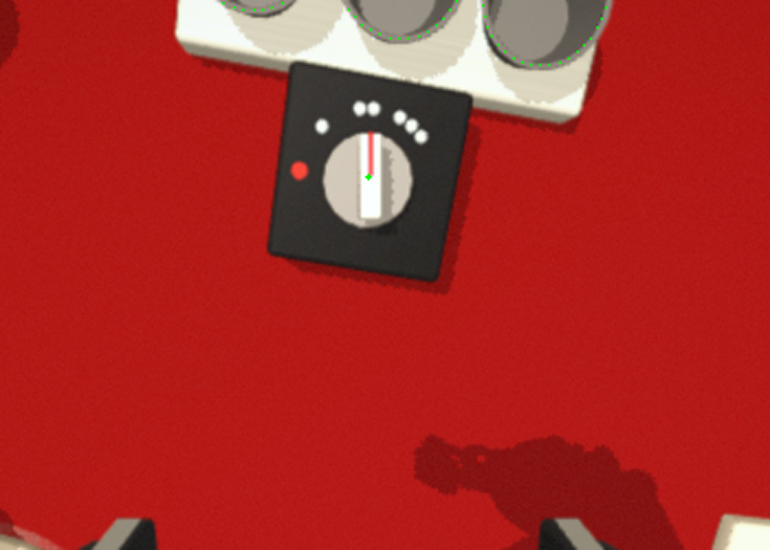

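Call:
play_rows --series '[{"fingers":0,"dx":14,"dy":2,"dz":-20,"turn":0.01},{"fingers":0,"dx":14,"dy":2,"dz":-20,"turn":0},{"fingers":0,"dx":14,"dy":2,"dz":-25,"turn":0},{"fingers":0,"dx":14,"dy":2,"dz":-25,"turn":0},{"fingers":0,"dx":14,"dy":2,"dz":-25,"turn":0},{"fingers":0,"dx":14,"dy":2,"dz":-25,"turn":0},{"fingers":0,"dx":14,"dy":2,"dz":-25,"turn":0},{"fingers":0,"dx":5,"dy":2,"dz":-25,"turn":0},{"fingers":0,"dx":0,"dy":0,"dz":0,"turn":0},{"fingers":0,"dx":0,"dy":0,"dz":0,"turn":0}]'

```text
clock: 4.92
position: [0.4388, -0.1702, 0.1218]
ee_rot: [0.008, 0.818, -0.574, 0.011]
contact_force: [-0.1, -0.4, 1.4]
width: 0.0425
```

Run:
```python
from h import *
s=get_state();print(s["position"],s["ee_rot"],s["width"],s["qpos"])
d=grab("wrist");save(d,"w4",None,1)
p=proj(d,loc([[-.148,0,.087]],[.582,-.148,.172]));print(p)
```

```text
[ 0.4387699  -0.17015906  0.12179662] [ 0.00751252  0.81841296 -0.57447987  0.01080134] 0.04253390556047241 [-0.50487484  0.21766415  1.9181042  -0.02068594  0.9860484   0.73043191]
[[258.71514599 230.25343979]]
```

View pics/w4.png

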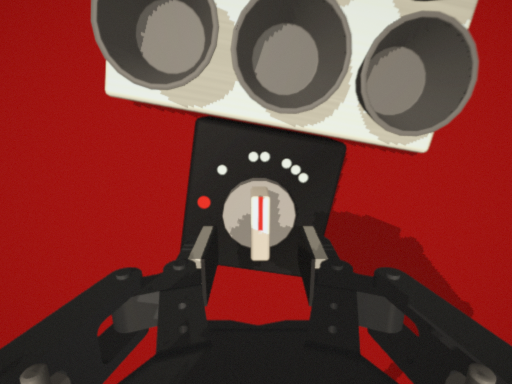

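Call:
play_rows --series '[{"fingers":0,"dx":0,"dy":-2,"dz":-14,"turn":0},{"fingers":0,"dx":0,"dy":-2,"dz":-14,"turn":0},{"fingers":0,"dx":0,"dy":0,"dz":-14,"turn":0},{"fingers":0,"dx":0,"dy":0,"dz":0,"turn":0},{"fingers":1,"dx":0,"dy":0,"dz":0,"turn":0},{"fingers":1,"dx":0,"dy":0,"dz":0,"turn":0},{"fingers":1,"dx":0,"dy":0,"dz":0,"turn":0},{"fingers":1,"dx":0,"dy":0,"dz":0,"turn":0}]' --squeeze 30

```text
clock: 5.63
position: [0.4394, -0.1724, 0.0879]
ee_rot: [0.004, 0.817, -0.577, 0.014]
contact_force: [3.5, -7.5, -17.9]
width: 0.011
```

Call:
play_rows --series '[{"fingers":0.3,"dx":0,"dy":0,"dz":0,"turn":0},{"fingers":0.3,"dx":-1,"dy":-1,"dz":-6,"turn":0},{"fingers":0.3,"dx":0,"dy":-1,"dz":-6,"turn":0},{"fingers":0.3,"dx":0,"dy":0,"dz":0,"turn":0},{"fingers":0.3,"dx":0,"dy":0,"dz":0,"turn":0}]'

```text
clock: 6.05
position: [0.4404, -0.1766, 0.079]
ee_rot: [0.004, 0.817, -0.577, 0.018]
contact_force: [0.8, -0.9, -0.1]
width: 0.0297
```

Call:
play_rows --series '[{"fingers":0.3,"dx":-2,"dy":2,"dz":0,"turn":0},{"fingers":0.3,"dx":0,"dy":0,"dz":0,"turn":0},{"fingers":1,"dx":0,"dy":0,"dz":0,"turn":0},{"fingers":1,"dx":0,"dy":0,"dz":0,"turn":0},{"fingers":1,"dx":0,"dy":0,"dz":0,"turn":0}]'

```text
clock: 6.47
position: [0.4379, -0.1731, 0.0796]
ee_rot: [0.003, 0.816, -0.578, 0.017]
contact_force: [0.4, -3.5, -3.3]
width: 0.0111
```

Good grip. Turn the dial counter-clockwise 1.4.

Call:
play_rows --series '[{"fingers":1,"dx":0,"dy":0,"dz":0,"turn":0.1},{"fingers":1,"dx":0,"dy":0,"dz":0,"turn":0.1},{"fingers":1,"dx":0,"dy":0,"dz":0,"turn":0.1},{"fingers":1,"dx":0,"dy":0,"dz":0,"turn":0.1},{"fingers":1,"dx":0,"dy":0,"dz":0,"turn":0.1},{"fingers":1,"dx":0,"dy":0,"dz":0,"turn":0.1},{"fingers":1,"dx":0,"dy":0,"dz":0,"turn":0.1},{"fingers":1,"dx":0,"dy":0,"dz":0,"turn":0.1},{"fingers":1,"dx":0,"dy":0,"dz":0,"turn":0.1},{"fingers":1,"dx":0,"dy":0,"dz":0,"turn":0.1},{"fingers":1,"dx":0,"dy":0,"dz":0,"turn":0.1},{"fingers":1,"dx":0,"dy":0,"dz":0,"turn":0.1},{"fingers":1,"dx":0,"dy":0,"dz":0,"turn":0.1}]'

```text
clock: 7.55
position: [0.4349, -0.1715, 0.0795]
ee_rot: [-0.008, 0.998, 0.065, 0.011]
contact_force: [-0.5, 0.7, 0.2]
width: 0.011
```

Call:
play_rows --series '[{"fingers":0,"dx":0,"dy":0,"dz":0,"turn":0},{"fingers":0,"dx":0,"dy":0,"dz":0,"turn":0},{"fingers":0,"dx":0,"dy":0,"dz":25,"turn":0},{"fingers":0,"dx":0,"dy":0,"dz":35,"turn":0},{"fingers":0,"dx":6,"dy":27,"dz":20,"turn":0},{"fingers":0,"dx":6,"dy":30,"dz":20,"turn":0},{"fingers":0,"dx":6,"dy":30,"dz":20,"turn":0},{"fingers":0,"dx":6,"dy":30,"dz":20,"turn":0},{"fingers":0,"dx":6,"dy":30,"dz":20,"turn":0},{"fingers":0,"dx":6,"dy":30,"dz":20,"turn":0},{"fingers":0,"dx":6,"dy":30,"dz":20,"turn":0},{"fingers":0,"dx":6,"dy":30,"dz":20,"turn":0},{"fingers":0,"dx":6,"dy":30,"dz":20,"turn":0},{"fingers":0,"dx":6,"dy":30,"dz":0,"turn":0},{"fingers":0,"dx":6,"dy":20,"dz":0,"turn":0},{"fingers":0,"dx":0,"dy":0,"dz":0,"turn":0},{"fingers":0,"dx":0,"dy":0,"dz":0,"turn":0},{"fingers":0,"dx":0,"dy":0,"dz":0,"turn":0}]'

```text
clock: 9.05
position: [0.5021, 0.1602, 0.3339]
ee_rot: [-0.009, 0.999, 0.044, 0.017]
contact_force: [-0.0, -1.5, 0.7]
width: 0.0429
```

```bash
cat > pots.py <<'E'
from h import *
W=[.582,-.148,.172]
P0=dict(pot1=(.5604,.0999),pot2=(.4541,.1142),pot3=(.4552,.23),pot4=(.5871,.3454),pot5=(.4703,.321),pot6=(.5937,.2244))
def find(d,k,g,rad=25):
    pu=proj(d,[*g,.04])[0]
    c=[m for m in masks_of(d,k+"_mid") if np.hypot(*(np.array(m["xy"])-pu))<rad]
    if not c: return None
    r=fit([d],[c[0]["region"].astype(np.float32)],lambda p:pot(*p),g,[.008,.008]);return r.x.round(4),round(r.fun,3)
if __name__=="__main__":
    s=get_state();print(s["position"],s["ee_rot"],s["qpos"])
    d=grab("wrist");
    for k,g in P0.items(): print(k,g,find(d,k,g))
    im=d["pixels"]=np.ascontiguousarray(d["pixels"])
    for g in P0.values():
        for q in np.r_[proj(d,ring(*g,.034,.04)),proj(d,ring(*g,.01,.072))]: cv2.circle(im,tuple(int(v) for v in q.round()),0,(0,0,0),-1)
    save(d,"w5",None,1.5)
    d=grab("side");print(masks_of(d,"dial")[0]["xy"]);save(d,"dial2",(185,290,275,380),3)
    print([(i+1,loc([x,y,.068],W)[0,:2].round(4)) for i,(x,y) in enumerate(WELLS)])
E
python3 pots.py
```

```text
[0.50214275 0.16020765 0.33388888] [-0.00869456  0.9988538   0.04378282  0.0172785 ] [0.16800551 0.14320681 1.45741232 0.01300067 1.50452981 0.07977098]
pot1 (0.5604, 0.0999) (array([0.5612, 0.0998]), np.float64(0.04))
pot2 (0.4541, 0.1142) (array([0.4547, 0.1122]), np.float64(0.065))
pot3 (0.4552, 0.23) (array([0.457 , 0.2293]), np.float64(0.041))
pot4 (0.5871, 0.3454) (array([0.5886, 0.343 ]), np.float64(0.057))
pot5 (0.4703, 0.321) (array([0.4711, 0.3182]), np.float64(0.037))
pot6 (0.5937, 0.2244) (array([0.5933, 0.2241]), np.float64(0.041))
[227.4, 330.1]
[(1, array([ 0.6077, -0.0623])), (2, array([ 0.6214, -0.1412])), (3, array([ 0.6351, -0.22  ])), (4, array([ 0.5289, -0.076 ])), (5, array([ 0.5426, -0.1548])), (6, array([ 0.5563, -0.2337]))]
```

View pics/w5.png

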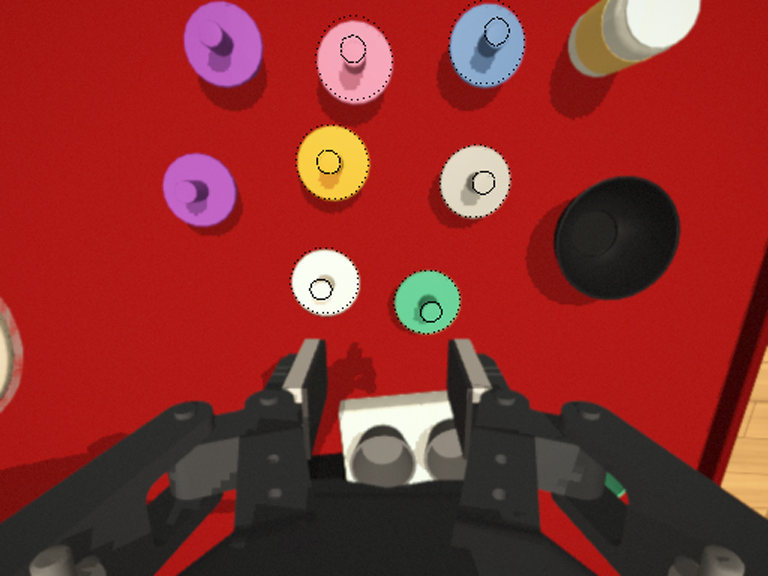

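View pics/dial2.png

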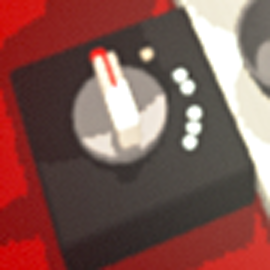

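Call:
play_rows --series '[{"fingers":0,"dx":8,"dy":-8,"dz":-20,"turn":0},{"fingers":0,"dx":8,"dy":-8,"dz":-28,"turn":0},{"fingers":0,"dx":8,"dy":-8,"dz":-28,"turn":0},{"fingers":0,"dx":8,"dy":-8,"dz":-28,"turn":0},{"fingers":0,"dx":8,"dy":-8,"dz":-28,"turn":0},{"fingers":0,"dx":8,"dy":-8,"dz":-28,"turn":0},{"fingers":0,"dx":8,"dy":-8,"dz":-28,"turn":0},{"fingers":0,"dx":3,"dy":-4,"dz":-20,"turn":0},{"fingers":0,"dx":0,"dy":0,"dz":-10,"turn":0},{"fingers":0,"dx":0,"dy":0,"dz":0,"turn":0}]'

```text
clock: 10.33
position: [0.5646, 0.0953, 0.1106]
ee_rot: [-0.01, 0.999, 0.042, 0.023]
contact_force: [-0.4, 0.7, 0.4]
width: 0.0426
```

Call:
play_rows --series '[{"fingers":0,"dx":-2,"dy":2,"dz":-15,"turn":0},{"fingers":0,"dx":-2,"dy":2,"dz":-15,"turn":0},{"fingers":0,"dx":0,"dy":0,"dz":-15,"turn":0},{"fingers":0,"dx":0,"dy":0,"dz":-5,"turn":0},{"fingers":0,"dx":0,"dy":0,"dz":0,"turn":0},{"fingers":0,"dx":0,"dy":0,"dz":0,"turn":0}]'

```text
clock: 10.83
position: [0.5634, 0.0989, 0.0625]
ee_rot: [-0.01, 0.999, 0.042, 0.026]
contact_force: [1.2, -0.3, 0.1]
width: 0.0427
```

Call:
play_rows --series '[{"fingers":0,"dx":-2,"dy":1,"dz":-5,"turn":0},{"fingers":0.3,"dx":0,"dy":0,"dz":0,"turn":0},{"fingers":1,"dx":0,"dy":0,"dz":0,"turn":0},{"fingers":1,"dx":0,"dy":0,"dz":0,"turn":0},{"fingers":1,"dx":0,"dy":0,"dz":0,"turn":0},{"fingers":1,"dx":0,"dy":0,"dz":0,"turn":0}]' --squeeze 40

```text
clock: 11.33
position: [0.5623, 0.1002, 0.061]
ee_rot: [-0.01, 0.999, 0.042, 0.028]
contact_force: [-0.1, 0.0, -2.1]
width: 0.0189
```

Call:
play_rows --series '[{"fingers":1,"dx":0,"dy":0,"dz":20,"turn":0},{"fingers":1,"dx":0,"dy":0,"dz":35,"turn":0},{"fingers":1,"dx":0,"dy":0,"dz":35,"turn":0},{"fingers":1,"dx":4,"dy":-15,"dz":30,"turn":0},{"fingers":1,"dx":8,"dy":-30,"dz":15,"turn":0},{"fingers":1,"dx":8,"dy":-34,"dz":0,"turn":0},{"fingers":1,"dx":8,"dy":-34,"dz":0,"turn":0},{"fingers":1,"dx":8,"dy":-34,"dz":0,"turn":0},{"fingers":1,"dx":8,"dy":-34,"dz":0,"turn":0},{"fingers":1,"dx":8,"dy":-34,"dz":0,"turn":0},{"fingers":1,"dx":8,"dy":-34,"dz":0,"turn":0},{"fingers":1,"dx":8,"dy":-34,"dz":0,"turn":0},{"fingers":1,"dx":4,"dy":-25,"dz":0,"turn":0},{"fingers":1,"dx":0,"dy":-10,"dz":0,"turn":0},{"fingers":1,"dx":0,"dy":0,"dz":0,"turn":0},{"fingers":1,"dx":0,"dy":0,"dz":0,"turn":0}]'

```text
clock: 12.67
position: [0.6313, -0.2322, 0.1965]
ee_rot: [-0.01, 0.999, 0.043, 0.025]
contact_force: [-0.1, -0.1, -3.3]
width: 0.0182
```

Call:
play_rows --series '[{"fingers":1,"dx":3,"dy":8,"dz":-10,"turn":0},{"fingers":1,"dx":1,"dy":4,"dz":-20,"turn":0},{"fingers":1,"dx":0,"dy":0,"dz":-20,"turn":0},{"fingers":1,"dx":0,"dy":0,"dz":-10,"turn":0},{"fingers":1,"dx":0,"dy":0,"dz":0,"turn":0},{"fingers":1,"dx":0,"dy":0,"dz":0,"turn":0}]'

```text
clock: 13.17
position: [0.6341, -0.2061, 0.1329]
ee_rot: [-0.014, 0.998, 0.047, 0.025]
contact_force: [0.8, -0.1, -2.2]
width: 0.0188
```

Call:
play_rows --series '[{"fingers":1,"dx":1,"dy":-7,"dz":0,"turn":0},{"fingers":1,"dx":0,"dy":-6,"dz":0,"turn":0},{"fingers":1,"dx":0,"dy":0,"dz":0,"turn":0},{"fingers":1,"dx":0,"dy":0,"dz":0,"turn":0}]'

```text
clock: 13.5
position: [0.6369, -0.2187, 0.1359]
ee_rot: [-0.013, 0.998, 0.048, 0.027]
contact_force: [0.3, 0.5, -2.5]
width: 0.0185
```

Run:
```python
from pots import *
s=get_state();print(s["position"],s["ee_rot"])
ds=[grab("side"),grab("scene")]
im=ds[0]["pixels"]=np.ascontiguousarray(ds[0]["pixels"])
m=[]
for d in ds:
    c=[x for x in masks_of(d,"pot1_mid") if 100<x["region"].sum()<2500]
    print([(x["p"],x["xy"],x["region"].sum()) for x in c],proj(d,[*s["position"][:2],.108]))
x,y=loc([.04,-.08,0],W)[0,:2]
for q in np.r_[proj(ds[0],ring(x,y,.032,.068)),proj(ds[0],ring(*s["position"][:2],.034,s["position"][2]-.021)),proj(ds[0],ring(*s["position"][:2],.024,s["position"][2]-.061))]: cv2.circle(im,tuple(int(v) for v in q.round()),0,(255,255,0),-1)
save(ds[0],"s1",(230,210,430,384),3)
```

```text
[ 0.63690364 -0.21869374  0.13594297] [-0.01308842  0.99838906  0.04829314  0.02675356]
[(0.75, [356.6, 315.5], np.int64(1024)), (0.2, [211.3, 158.3], np.int64(472))] [[354.19513451 310.42438544]]
[(0.57, [179.4, 258.3], np.int64(581))] [[178.67949558 252.47704585]]
```

View pics/s1.png

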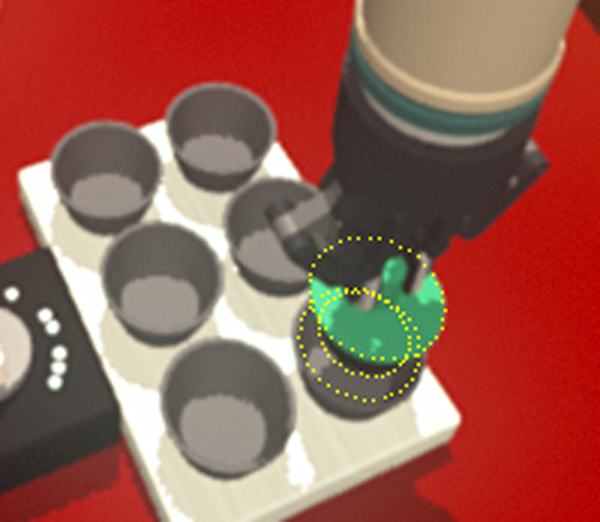

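Call:
play_rows --series '[{"fingers":1,"dx":-1,"dy":-1,"dz":-10,"turn":0},{"fingers":1,"dx":-1,"dy":0,"dz":-10,"turn":0},{"fingers":1,"dx":0,"dy":0,"dz":-6,"turn":0},{"fingers":1,"dx":0,"dy":0,"dz":0,"turn":0},{"fingers":1,"dx":0,"dy":0,"dz":0,"turn":0}]'

```text
clock: 14.12
position: [0.6333, -0.2192, 0.106]
ee_rot: [-0.014, 0.998, 0.048, 0.026]
contact_force: [0.8, 0.0, -2.4]
width: 0.0182
```

Call:
play_rows --series '[{"fingers":1,"dx":1,"dy":0,"dz":-4,"turn":0},{"fingers":1,"dx":0,"dy":0,"dz":-4,"turn":0},{"fingers":1,"dx":0,"dy":0,"dz":0,"turn":0},{"fingers":1,"dx":0,"dy":0,"dz":0,"turn":0}]'

```text
clock: 14.45
position: [0.6334, -0.2208, 0.098]
ee_rot: [-0.012, 0.998, 0.049, 0.025]
contact_force: [-1.5, -0.2, -0.6]
width: 0.0186
```

Call:
play_rows --series '[{"fingers":1,"dx":0,"dy":0,"dz":-3,"turn":0},{"fingers":1,"dx":0,"dy":0,"dz":-2,"turn":0},{"fingers":1,"dx":0,"dy":0,"dz":0,"turn":0}]'

```text
clock: 14.7
position: [0.6334, -0.2207, 0.0979]
ee_rot: [-0.012, 0.998, 0.049, 0.025]
contact_force: [0.5, -2.4, -6.9]
width: 0.0188
```

Call:
play_rows --series '[{"fingers":0.3,"dx":0,"dy":0,"dz":0,"turn":0},{"fingers":0,"dx":0,"dy":0,"dz":0,"turn":0},{"fingers":0,"dx":0,"dy":0,"dz":20,"turn":0},{"fingers":0,"dx":0,"dy":0,"dz":35,"turn":0},{"fingers":0,"dx":-8,"dy":15,"dz":30,"turn":0},{"fingers":0,"dx":-16,"dy":30,"dz":0,"turn":0},{"fingers":0,"dx":-16,"dy":30,"dz":0,"turn":0},{"fingers":0,"dx":-16,"dy":30,"dz":0,"turn":0},{"fingers":0,"dx":-16,"dy":30,"dz":0,"turn":0},{"fingers":0,"dx":-16,"dy":30,"dz":0,"turn":0},{"fingers":0,"dx":-16,"dy":30,"dz":0,"turn":0},{"fingers":0,"dx":-16,"dy":30,"dz":0,"turn":0},{"fingers":0,"dx":-16,"dy":30,"dz":0,"turn":0},{"fingers":0,"dx":-16,"dy":30,"dz":0,"turn":0},{"fingers":0,"dx":-16,"dy":30,"dz":0,"turn":0},{"fingers":0,"dx":-8,"dy":15,"dz":-20,"turn":0},{"fingers":0,"dx":0,"dy":0,"dz":0,"turn":0},{"fingers":0,"dx":0,"dy":0,"dz":0,"turn":0},{"fingers":0,"dx":0,"dy":0,"dz":0,"turn":0}]'

```text
clock: 16.28
position: [0.4623, 0.1244, 0.1731]
ee_rot: [-0.015, 0.998, 0.046, 0.046]
contact_force: [0.1, 0.1, 0.3]
width: 0.0428
```

```bash
cat > chk.py <<'E'
import sys
from pots import *
# chk.py home=pot1:3,... rest=pot2,pot3   estimates positions
home=dict(a.split(":") for a in sys.argv[1].split(",") if a)
rest=[a for a in sys.argv[2].split(",") if a]
s=get_state();print(s["position"].round(4),s["ee_rot"].round(3))
ds=[grab("side"),grab("scene")]
for k,w in home.items():
    x,y=loc([*WELLS[int(w)-1],0],W)[0,:2]
    for d in ds:
        pu=proj(d,[x,y,.09])[0]
        c=[m for m in masks_of(d,k+"_mid") if np.hypot(*(np.array(m["xy"])-pu))<20]
        if not c: print(k,"none");continue
        # colour part: lid+knob only is visible above the well wall
        f=lambda p:pot(p[0],p[1],p[2])[1:]
        r=fit([d],[c[0]["region"].astype(np.float32)],f,[x,y,.038],[.006,.006,.008]); 
        r2=fit([d],[c[0]["region"].astype(np.float32)],lambda p:pot(p[0],p[1],.038)[1:],[x,y],[.006,.006])
        print(k,"well",w,"err mm",((r2.x-[x,y])*1000).round(1),round(r2.fun,3),"free z foot",(r.x[2]*1000).round(1),r.fun.round(3))
for k in rest:
    for d in ds: print(k,P0[k],find(d,k,P0[k],15))
    q=find(dw,k,P0[k]) if "dw" in globals() else None
E
python3 chk.py pot1:3 pot2,pot3,pot4,pot5,pot6
```

```text
[0.4623 0.1244 0.1731] [-0.015  0.998  0.046  0.046]
pot1 well 3 err mm [-1.5 -1.7] 0.056 free z foot 23.7 0.035
pot1 well 3 err mm [ 1.7 -1.7] 0.06 free z foot 38.9 0.059
pot2 (0.4541, 0.1142) (array([0.455 , 0.1124]), np.float64(0.043))
pot2 (0.4541, 0.1142) (array([0.4513, 0.117 ]), np.float64(0.141))
pot3 (0.4552, 0.23) (array([0.4552, 0.23  ]), np.float64(0.048))
pot3 (0.4552, 0.23) (array([0.4563, 0.2308]), np.float64(0.062))
pot4 (0.5871, 0.3454) (array([0.5864, 0.3415]), np.float64(0.065))
pot4 (0.5871, 0.3454) (array([0.5858, 0.3476]), np.float64(0.16))
pot5 (0.4703, 0.321) (array([0.4701, 0.3249]), np.float64(0.309))
pot5 (0.4703, 0.321) (array([0.4679, 0.3228]), np.float64(0.068))
pot6 (0.5937, 0.2244) (array([0.593 , 0.2232]), np.float64(0.075))
pot6 (0.5937, 0.2244) (array([0.5922, 0.2269]), np.float64(0.062))
```

Call:
play_rows --series '[{"fingers":0,"dx":30,"dy":0,"dz":0,"turn":0},{"fingers":0,"dx":30,"dy":0,"dz":0,"turn":0},{"fingers":0,"dx":30,"dy":0,"dz":0,"turn":0},{"fingers":0,"dx":30,"dy":0,"dz":0,"turn":0},{"fingers":0,"dx":0,"dy":0,"dz":0,"turn":0},{"fingers":0,"dx":0,"dy":0,"dz":0,"turn":0}]'

```text
clock: 17.48
position: [0.5843, 0.1245, 0.1718]
ee_rot: [-0.015, 0.998, 0.046, 0.044]
contact_force: [-2.4, -0.2, 0.3]
width: 0.0429
```

Call:
play_rows --series '[{"fingers":0,"dx":-15,"dy":0,"dz":0,"turn":0},{"fingers":0,"dx":-15,"dy":0,"dz":0,"turn":0},{"fingers":0,"dx":-15,"dy":0,"dz":0,"turn":0},{"fingers":0,"dx":-15,"dy":0,"dz":0,"turn":0},{"fingers":0,"dx":-15,"dy":0,"dz":0,"turn":0},{"fingers":0,"dx":-15,"dy":0,"dz":0,"turn":0},{"fingers":0,"dx":-15,"dy":0,"dz":0,"turn":0},{"fingers":0,"dx":-15,"dy":0,"dz":0,"turn":0},{"fingers":0,"dx":0,"dy":0,"dz":0,"turn":0},{"fingers":0,"dx":0,"dy":0,"dz":0,"turn":0}]'

```text
clock: 18.32
position: [0.4507, 0.1245, 0.1695]
ee_rot: [-0.015, 0.998, 0.047, 0.041]
contact_force: [0.8, -0.2, 0.1]
width: 0.0426
```

Call:
play_rows --series '[{"fingers":0,"dx":0,"dy":-35,"dz":0,"turn":0},{"fingers":0,"dx":0,"dy":-35,"dz":0,"turn":0},{"fingers":0,"dx":0,"dy":-35,"dz":0,"turn":0},{"fingers":0,"dx":0,"dy":-35,"dz":0,"turn":0},{"fingers":0,"dx":0,"dy":0,"dz":0,"turn":0},{"fingers":0,"dx":0,"dy":0,"dz":0,"turn":0}]'

```text
clock: 18.82
position: [0.4552, -0.0202, 0.1713]
ee_rot: [-0.014, 0.998, 0.05, 0.046]
contact_force: [0.7, 0.9, 0.0]
width: 0.0428
```

Call:
play_rows --series '[{"fingers":0,"dx":0,"dy":35,"dz":0,"turn":0},{"fingers":0,"dx":0,"dy":35,"dz":0,"turn":0},{"fingers":0,"dx":0,"dy":35,"dz":0,"turn":0},{"fingers":0,"dx":0,"dy":30,"dz":0,"turn":0},{"fingers":0,"dx":0,"dy":0,"dz":0,"turn":0},{"fingers":0,"dx":0,"dy":0,"dz":0,"turn":0}]'

```text
clock: 19.32
position: [0.4592, 0.1209, 0.172]
ee_rot: [-0.015, 0.998, 0.047, 0.048]
contact_force: [-0.8, -0.4, 0.2]
width: 0.0428
```

Call:
play_rows --series '[{"fingers":0,"dx":0,"dy":0,"dz":30,"turn":0},{"fingers":0,"dx":0,"dy":0,"dz":30,"turn":0},{"fingers":0,"dx":0,"dy":0,"dz":30,"turn":0},{"fingers":0,"dx":0,"dy":0,"dz":30,"turn":0},{"fingers":0,"dx":0,"dy":0,"dz":0,"turn":0},{"fingers":0,"dx":0,"dy":0,"dz":0,"turn":0}]'

```text
clock: 19.82
position: [0.4564, 0.1222, 0.295]
ee_rot: [-0.014, 0.998, 0.05, 0.045]
contact_force: [0.0, -0.1, -0.1]
width: 0.0423
```

Call:
play_rows --series '[{"fingers":0,"dx":0,"dy":0,"dz":-30,"turn":0},{"fingers":0,"dx":0,"dy":0,"dz":-30,"turn":0},{"fingers":0,"dx":0,"dy":0,"dz":-30,"turn":0},{"fingers":0,"dx":0,"dy":0,"dz":-30,"turn":0},{"fingers":0,"dx":0,"dy":0,"dz":0,"turn":0},{"fingers":0,"dx":0,"dy":0,"dz":0,"turn":0}]'

```text
clock: 20.32
position: [0.4562, 0.1207, 0.1707]
ee_rot: [-0.014, 0.998, 0.049, 0.047]
contact_force: [0.5, 0.4, 0.7]
width: 0.0426
```

Call:
play_rows --series '[{"fingers":0,"dx":-8,"dy":-4,"dz":5,"turn":0.117},{"fingers":0,"dx":-8,"dy":-4,"dz":5,"turn":0.117},{"fingers":0,"dx":-8,"dy":-4,"dz":5,"turn":0.117},{"fingers":0,"dx":-8,"dy":-4,"dz":5,"turn":0.117},{"fingers":0,"dx":-8,"dy":-4,"dz":5,"turn":0.117},{"fingers":0,"dx":-8,"dy":-4,"dz":5,"turn":0.117},{"fingers":0,"dx":-8,"dy":-4,"dz":5,"turn":0.117},{"fingers":0,"dx":-8,"dy":-4,"dz":5,"turn":0.117},{"fingers":0,"dx":-8,"dy":-4,"dz":5,"turn":0.117},{"fingers":0,"dx":-8,"dy":-4,"dz":5,"turn":0.117},{"fingers":0,"dx":-8,"dy":-4,"dz":5,"turn":0.117},{"fingers":0,"dx":-8,"dy":-4,"dz":5,"turn":0.117},{"fingers":0,"dx":-8,"dy":-4,"dz":5,"turn":0.117},{"fingers":0,"dx":-8,"dy":-4,"dz":5,"turn":0.117},{"fingers":0,"dx":-8,"dy":-4,"dz":5,"turn":0.117},{"fingers":0,"dx":-8,"dy":-4,"dz":5,"turn":0.117},{"fingers":0,"dx":-8,"dy":-4,"dz":5,"turn":0.117},{"fingers":0,"dx":-8,"dy":-4,"dz":5,"turn":0.117},{"fingers":0,"dx":0,"dy":0,"dz":0,"turn":0},{"fingers":0,"dx":0,"dy":0,"dz":0,"turn":0}]'

```text
clock: 21.98
position: [0.3196, 0.0427, 0.2953]
ee_rot: [-0.036, 0.404, 0.914, 0.027]
contact_force: [0.1, 1.2, -0.1]
width: 0.0426
```

```bash
cat > t.py <<'E'
from h import *
s=get_state();w,x,y,z=s["ee_rot"]
print(s["clock"],s["position"].round(4),"yaw",2*np.arctan2(y,x),"tilt",[2*(x*z+w*y),2*(y*z-w*x)],"q",s["qpos"].round(3))
E
python3 t.py
```

```text
21.9833 [0.3196 0.0427 0.2953] yaw 2.3095346128095215 tilt [np.float64(-0.045099313547213325), np.float64(0.07833757118958673)] q [-0.164 -0.129  1.829  0.07   1.5   -2.48 ]
```

Tilt is as predicted. Fast lateral shakes here to push it in +x.

Call:
play_rows --series '[{"fingers":0,"dx":0,"dy":-41,"dz":0,"turn":0},{"fingers":0,"dx":0,"dy":-41,"dz":0,"turn":0},{"fingers":0,"dx":0,"dy":-41,"dz":0,"turn":0},{"fingers":0,"dx":0,"dy":-41,"dz":0,"turn":0},{"fingers":0,"dx":0,"dy":41,"dz":0,"turn":0},{"fingers":0,"dx":0,"dy":41,"dz":0,"turn":0},{"fingers":0,"dx":0,"dy":41,"dz":0,"turn":0},{"fingers":0,"dx":0,"dy":41,"dz":0,"turn":0},{"fingers":0,"dx":0,"dy":-41,"dz":0,"turn":0},{"fingers":0,"dx":0,"dy":-41,"dz":0,"turn":0},{"fingers":0,"dx":0,"dy":-41,"dz":0,"turn":0},{"fingers":0,"dx":0,"dy":-41,"dz":0,"turn":0},{"fingers":0,"dx":0,"dy":41,"dz":0,"turn":0},{"fingers":0,"dx":0,"dy":41,"dz":0,"turn":0},{"fingers":0,"dx":0,"dy":41,"dz":0,"turn":0},{"fingers":0,"dx":0,"dy":41,"dz":0,"turn":0},{"fingers":0,"dx":0,"dy":0,"dz":0,"turn":0},{"fingers":0,"dx":0,"dy":0,"dz":0,"turn":0}]'

```text
clock: 23.48
position: [0.3568, 0.0897, 0.3031]
ee_rot: [-0.024, 0.441, 0.897, 0.008]
contact_force: [-0.4, 0.2, 0.9]
width: 0.0427
```

```bash
python3 t.py
```

```text
23.4833 [0.3568 0.0897 0.3031] yaw 2.2275628672178653 tilt [np.float64(-0.03570854917099924), np.float64(0.03462375561549687)] q [ 0.022 -0.064  1.752  0.036  1.489 -2.209]
```

Call:
play_rows --series '[{"fingers":0,"dx":0,"dy":-41,"dz":0,"turn":0},{"fingers":0,"dx":0,"dy":-41,"dz":0,"turn":0},{"fingers":0,"dx":0,"dy":-41,"dz":0,"turn":0},{"fingers":0,"dx":0,"dy":-41,"dz":0,"turn":0},{"fingers":0,"dx":0,"dy":41,"dz":0,"turn":0},{"fingers":0,"dx":0,"dy":41,"dz":0,"turn":0},{"fingers":0,"dx":0,"dy":41,"dz":0,"turn":0},{"fingers":0,"dx":0,"dy":41,"dz":0,"turn":0},{"fingers":0,"dx":0,"dy":-41,"dz":0,"turn":0},{"fingers":0,"dx":0,"dy":-41,"dz":0,"turn":0},{"fingers":0,"dx":0,"dy":-41,"dz":0,"turn":0},{"fingers":0,"dx":0,"dy":-41,"dz":0,"turn":0},{"fingers":0,"dx":0,"dy":41,"dz":0,"turn":0},{"fingers":0,"dx":0,"dy":41,"dz":0,"turn":0},{"fingers":0,"dx":0,"dy":41,"dz":0,"turn":0},{"fingers":0,"dx":0,"dy":41,"dz":0,"turn":0},{"fingers":0,"dx":0,"dy":0,"dz":0,"turn":0},{"fingers":0,"dx":0,"dy":0,"dz":0,"turn":0}]'

```text
clock: 24.98
position: [0.367, 0.0574, 0.3057]
ee_rot: [-0.015, 0.478, 0.878, 0.007]
contact_force: [0.9, -0.8, 0.3]
width: 0.043
```

```bash
python3 t.py
```

```text
24.9833 [0.367  0.0574 0.3057] yaw 2.14418711040382 tilt [np.float64(-0.019744226526541554), np.float64(0.0266605611801427)] q [-0.058 -0.066  1.746  0.026  1.482 -2.204]
```

Call:
play_rows --series '[{"fingers":0,"dx":8,"dy":5,"dz":-10,"turn":-0.05},{"fingers":0,"dx":8,"dy":5,"dz":-20,"turn":-0.05},{"fingers":0,"dx":8,"dy":5,"dz":-20,"turn":-0.05},{"fingers":0,"dx":8,"dy":5,"dz":-20,"turn":-0.05},{"fingers":0,"dx":8,"dy":5,"dz":-20,"turn":-0.05},{"fingers":0,"dx":8,"dy":5,"dz":-20,"turn":-0.05},{"fingers":0,"dx":8,"dy":5,"dz":-20,"turn":0},{"fingers":0,"dx":8,"dy":5,"dz":-20,"turn":0},{"fingers":0,"dx":8,"dy":5,"dz":-20,"turn":0},{"fingers":0,"dx":8,"dy":5,"dz":-20,"turn":0},{"fingers":0,"dx":4,"dy":2,"dz":-10,"turn":0},{"fingers":0,"dx":0,"dy":0,"dz":0,"turn":0},{"fingers":0,"dx":0,"dy":0,"dz":0,"turn":0}]'

```text
clock: 26.07
position: [0.4624, 0.0938, 0.0986]
ee_rot: [-0.007, 0.62, 0.784, 0.008]
contact_force: [0.2, 0.1, 0.4]
width: 0.0428
```

```bash
python3 t.py
```

```text
26.0667 [0.4624 0.0938 0.0986] yaw 1.8029857559318339 tilt [np.float64(-0.0011547874747774942), np.float64(0.020696758039483645)] q [ 0.037  0.254  1.938  0.025  0.95  -1.781]
```

Call:
play_rows --series '[{"fingers":0,"dx":-4,"dy":9,"dz":0,"turn":0},{"fingers":0,"dx":-4,"dy":9,"dz":0,"turn":0},{"fingers":0,"dx":0,"dy":0,"dz":0,"turn":0},{"fingers":0,"dx":0,"dy":0,"dz":0,"turn":0},{"fingers":0,"dx":0,"dy":0,"dz":0,"turn":0}]'

```text
clock: 26.48
position: [0.4548, 0.1116, 0.1018]
ee_rot: [-0.005, 0.622, 0.783, 0.009]
contact_force: [0.7, -0.0, 0.4]
width: 0.0427
```

Call:
play_rows --series '[{"fingers":0,"dx":0,"dy":0,"dz":-15,"turn":0},{"fingers":0,"dx":0,"dy":0,"dz":-15,"turn":0},{"fingers":0,"dx":0,"dy":0,"dz":-11,"turn":0},{"fingers":0,"dx":0,"dy":0,"dz":0,"turn":0},{"fingers":0.3,"dx":0,"dy":0,"dz":0,"turn":0},{"fingers":1,"dx":0,"dy":0,"dz":0,"turn":0},{"fingers":1,"dx":0,"dy":0,"dz":0,"turn":0},{"fingers":1,"dx":0,"dy":0,"dz":0,"turn":0},{"fingers":1,"dx":0,"dy":0,"dz":0,"turn":0}]'

```text
clock: 27.23
position: [0.4577, 0.1124, 0.0653]
ee_rot: [-0.0, 0.621, 0.784, 0.013]
contact_force: [0.4, -0.6, -2.3]
width: 0.0182
```

Call:
play_rows --series '[{"fingers":1,"dx":0,"dy":0,"dz":20,"turn":0},{"fingers":1,"dx":0,"dy":0,"dz":35,"turn":0},{"fingers":1,"dx":0,"dy":0,"dz":35,"turn":0},{"fingers":1,"dx":3,"dy":-10,"dz":30,"turn":0},{"fingers":1,"dx":6,"dy":-20,"dz":10,"turn":0},{"fingers":1,"dx":6,"dy":-20,"dz":0,"turn":0},{"fingers":1,"dx":6,"dy":-20,"dz":0,"turn":0},{"fingers":1,"dx":6,"dy":-20,"dz":0,"turn":0},{"fingers":1,"dx":6,"dy":-20,"dz":0,"turn":0},{"fingers":1,"dx":6,"dy":-20,"dz":0,"turn":0},{"fingers":1,"dx":6,"dy":-20,"dz":0,"turn":0},{"fingers":1,"dx":6,"dy":-20,"dz":0,"turn":0},{"fingers":1,"dx":6,"dy":-20,"dz":0,"turn":0},{"fingers":1,"dx":6,"dy":-20,"dz":0,"turn":0},{"fingers":1,"dx":6,"dy":-20,"dz":0,"turn":0},{"fingers":1,"dx":6,"dy":-20,"dz":0,"turn":0},{"fingers":1,"dx":6,"dy":-20,"dz":0,"turn":0},{"fingers":1,"dx":6,"dy":-20,"dz":0,"turn":0},{"fingers":1,"dx":6,"dy":-20,"dz":0,"turn":0},{"fingers":1,"dx":3,"dy":-20,"dz":0,"turn":0}]'

```text
clock: 28.9
position: [0.5504, -0.2296, 0.2047]
ee_rot: [-0.0, 0.618, 0.786, 0.014]
contact_force: [0.5, -0.2, -1.3]
width: 0.0181
```

Call:
play_rows --series '[{"fingers":1,"dx":0,"dy":-5,"dz":0,"turn":0},{"fingers":1,"dx":0,"dy":0,"dz":0,"turn":0},{"fingers":1,"dx":0,"dy":0,"dz":0,"turn":0},{"fingers":1,"dx":0,"dy":0,"dz":0,"turn":0}]'

```text
clock: 29.23
position: [0.5499, -0.2376, 0.2036]
ee_rot: [-0.001, 0.62, 0.784, 0.014]
contact_force: [-0.2, -0.1, -1.8]
width: 0.0183
```

```bash
python3 t.py
```

```text
29.2333 [ 0.5499 -0.2376  0.2036] yaw 1.8039839156641593 tilt [np.float64(0.015242572390241436), np.float64(0.022465470144175534)] q [-0.54   0.333  1.52   0.028  1.288 -2.352]
```

Call:
play_rows --series '[{"fingers":1,"dx":5,"dy":2,"dz":-12,"turn":0},{"fingers":1,"dx":4,"dy":2,"dz":-20,"turn":0},{"fingers":1,"dx":0,"dy":0,"dz":-20,"turn":0},{"fingers":1,"dx":0,"dy":0,"dz":-10,"turn":0},{"fingers":1,"dx":0,"dy":0,"dz":0,"turn":0},{"fingers":1,"dx":0,"dy":0,"dz":0,"turn":0},{"fingers":1,"dx":0,"dy":0,"dz":0,"turn":0}]'

```text
clock: 29.82
position: [0.5593, -0.2242, 0.1376]
ee_rot: [-0.002, 0.617, 0.786, 0.015]
contact_force: [-1.3, 0.3, -1.5]
width: 0.0185
```

Call:
play_rows --series '[{"fingers":1,"dx":0,"dy":-5,"dz":0,"turn":0},{"fingers":1,"dx":0,"dy":-5,"dz":0,"turn":0},{"fingers":1,"dx":0,"dy":0,"dz":-8,"turn":0},{"fingers":1,"dx":0,"dy":0,"dz":-8,"turn":0},{"fingers":1,"dx":0,"dy":0,"dz":-4,"turn":0},{"fingers":1,"dx":0,"dy":0,"dz":0,"turn":0},{"fingers":1,"dx":0,"dy":0,"dz":0,"turn":0}]'

```text
clock: 30.4
position: [0.561, -0.236, 0.1186]
ee_rot: [0.001, 0.617, 0.786, 0.016]
contact_force: [0.6, 0.2, -0.6]
width: 0.0181
```

Call:
play_rows --series '[{"fingers":1,"dx":-2,"dy":1,"dz":-6,"turn":0},{"fingers":1,"dx":0,"dy":1,"dz":-6,"turn":0},{"fingers":1,"dx":0,"dy":0,"dz":-4,"turn":0},{"fingers":1,"dx":0,"dy":0,"dz":0,"turn":0},{"fingers":1,"dx":0,"dy":0,"dz":0,"turn":0}]'

```text
clock: 30.82
position: [0.5578, -0.2344, 0.1015]
ee_rot: [0.001, 0.617, 0.787, 0.015]
contact_force: [-0.5, -0.5, 2.9]
width: 0.0184
```

Call:
play_rows --series '[{"fingers":0.3,"dx":0,"dy":0,"dz":0,"turn":0},{"fingers":0,"dx":0,"dy":0,"dz":0,"turn":0},{"fingers":0,"dx":0,"dy":0,"dz":20,"turn":0},{"fingers":0,"dx":0,"dy":0,"dz":30,"turn":0},{"fingers":0,"dx":-3,"dy":12,"dz":20,"turn":0},{"fingers":0,"dx":-6,"dy":25,"dz":0,"turn":0},{"fingers":0,"dx":-6,"dy":25,"dz":0,"turn":0},{"fingers":0,"dx":-6,"dy":25,"dz":0,"turn":0},{"fingers":0,"dx":-6,"dy":25,"dz":0,"turn":0},{"fingers":0,"dx":-6,"dy":25,"dz":0,"turn":0},{"fingers":0,"dx":-6,"dy":25,"dz":0,"turn":0},{"fingers":0,"dx":-6,"dy":25,"dz":0,"turn":0},{"fingers":0,"dx":-6,"dy":25,"dz":0,"turn":0},{"fingers":0,"dx":-6,"dy":25,"dz":0,"turn":0},{"fingers":0,"dx":-6,"dy":25,"dz":0,"turn":0},{"fingers":0,"dx":-6,"dy":25,"dz":0,"turn":0},{"fingers":0,"dx":-6,"dy":25,"dz":0,"turn":0},{"fingers":0,"dx":-6,"dy":25,"dz":0,"turn":0},{"fingers":0,"dx":-6,"dy":25,"dz":0,"turn":0},{"fingers":0,"dx":-6,"dy":25,"dz":0,"turn":0}]'

```text
clock: 32.48
position: [0.4711, 0.1661, 0.1842]
ee_rot: [0.014, 0.621, 0.783, 0.026]
contact_force: [0.9, 0.0, -0.7]
width: 0.0427
```

Call:
play_rows --series '[{"fingers":0,"dx":-3,"dy":25,"dz":0,"turn":0},{"fingers":0,"dx":-2,"dy":20,"dz":0,"turn":0},{"fingers":0,"dx":0,"dy":0,"dz":-20,"turn":0},{"fingers":0,"dx":0,"dy":0,"dz":-20,"turn":0},{"fingers":0,"dx":0,"dy":0,"dz":-10,"turn":0},{"fingers":0,"dx":0,"dy":0,"dz":0,"turn":0},{"fingers":0,"dx":0,"dy":0,"dz":0,"turn":0},{"fingers":0,"dx":0,"dy":0,"dz":0,"turn":0}]'

```text
clock: 33.15
position: [0.467, 0.2235, 0.1382]
ee_rot: [0.016, 0.618, 0.785, 0.034]
contact_force: [1.5, 0.3, 1.2]
width: 0.0424
```

```bash
python3 t.py; python3 chk.py pot1:3,pot2:6 pot3,pot4,pot5,pot6
```

```text
33.15 [0.467  0.2235 0.1382] yaw 1.8078865578866923 tilt [np.float64(0.06766999545428289), np.float64(0.034182732976000454)] q [ 0.303  0.237  1.843  0.015  0.986 -1.512]
[0.467  0.2235 0.1382] [0.016 0.618 0.785 0.034]
pot1 well 3 err mm [-2.1 -1.9] 0.036 free z foot 34.0 0.032
pot1 well 3 err mm [ 1.2 -1.4] 0.054 free z foot 39.5 0.056
pot2 well 6 err mm [-1.  -1.5] 0.037 free z foot 29.1 0.025
pot2 well 6 err mm [ 1.7 -2.1] 0.068 free z foot 38.7 0.068
pot3 (0.4552, 0.23) (array([0.4546, 0.2288]), np.float64(0.051))
pot3 (0.4552, 0.23) (array([0.4515, 0.2348]), np.float64(0.131))
pot4 (0.5871, 0.3454) (array([0.5873, 0.3436]), np.float64(0.085))
pot4 (0.5871, 0.3454) (array([0.5864, 0.3474]), np.float64(0.077))
pot5 (0.4703, 0.321) (array([0.4701, 0.3193]), np.float64(0.35))
pot5 (0.4703, 0.321) (array([0.4706, 0.3198]), np.float64(0.065))
pot6 (0.5937, 0.2244) (array([0.5924, 0.2247]), np.float64(0.049))
pot6 (0.5937, 0.2244) None
```

Call:
play_rows --series '[{"fingers":0,"dx":-7,"dy":3,"dz":0,"turn":0},{"fingers":0,"dx":-6,"dy":3,"dz":-10,"turn":0},{"fingers":0,"dx":0,"dy":0,"dz":-15,"turn":0},{"fingers":0,"dx":0,"dy":0,"dz":-10,"turn":0},{"fingers":0,"dx":0,"dy":0,"dz":0,"turn":0},{"fingers":0,"dx":0,"dy":0,"dz":0,"turn":0}]'

```text
clock: 34.35
position: [0.4513, 0.2306, 0.1024]
ee_rot: [0.016, 0.618, 0.785, 0.035]
contact_force: [0.1, 0.2, 0.6]
width: 0.0426
```

Call:
play_rows --series '[{"fingers":0,"dx":3,"dy":-1,"dz":-10,"turn":0},{"fingers":0,"dx":0,"dy":0,"dz":-15,"turn":0},{"fingers":0,"dx":0,"dy":0,"dz":-13,"turn":0},{"fingers":0,"dx":0,"dy":0,"dz":0,"turn":0},{"fingers":0.3,"dx":0,"dy":0,"dz":0,"turn":0},{"fingers":1,"dx":0,"dy":0,"dz":0,"turn":0},{"fingers":1,"dx":0,"dy":0,"dz":0,"turn":0},{"fingers":1,"dx":0,"dy":0,"dz":0,"turn":0},{"fingers":1,"dx":0,"dy":0,"dz":0,"turn":0}]'

```text
clock: 35.1
position: [0.4573, 0.2304, 0.0656]
ee_rot: [0.018, 0.618, 0.785, 0.037]
contact_force: [0.6, 0.5, -2.1]
width: 0.0184
```

```bash
python3 t.py
```

```text
35.1 [0.4573 0.2304 0.0656] yaw 1.8076879436512368 tilt [np.float64(0.07417402790109337), np.float64(0.03694260338024302)] q [ 0.323  0.315  1.957  0.016  0.788 -1.496]
```

Call:
play_rows --series '[{"fingers":1,"dx":0,"dy":0,"dz":20,"turn":0},{"fingers":1,"dx":0,"dy":0,"dz":35,"turn":0},{"fingers":1,"dx":0,"dy":0,"dz":35,"turn":0},{"fingers":1,"dx":3,"dy":-10,"dz":30,"turn":0},{"fingers":1,"dx":5,"dy":-22,"dz":10,"turn":0},{"fingers":1,"dx":5,"dy":-22,"dz":0,"turn":0},{"fingers":1,"dx":5,"dy":-22,"dz":0,"turn":0},{"fingers":1,"dx":5,"dy":-22,"dz":0,"turn":0},{"fingers":1,"dx":5,"dy":-22,"dz":0,"turn":0},{"fingers":1,"dx":5,"dy":-22,"dz":0,"turn":0},{"fingers":1,"dx":5,"dy":-22,"dz":0,"turn":0},{"fingers":1,"dx":5,"dy":-22,"dz":0,"turn":0},{"fingers":1,"dx":5,"dy":-22,"dz":0,"turn":0},{"fingers":1,"dx":5,"dy":-22,"dz":0,"turn":0},{"fingers":1,"dx":5,"dy":-22,"dz":0,"turn":0},{"fingers":1,"dx":5,"dy":-22,"dz":0,"turn":0},{"fingers":1,"dx":5,"dy":-22,"dz":0,"turn":0},{"fingers":1,"dx":5,"dy":-22,"dz":0,"turn":0},{"fingers":1,"dx":5,"dy":-22,"dz":0,"turn":0},{"fingers":1,"dx":5,"dy":-22,"dz":0,"turn":0}]'

```text
clock: 36.77
position: [0.5347, -0.1448, 0.2058]
ee_rot: [0.018, 0.615, 0.788, 0.039]
contact_force: [0.2, 0.2, -2.0]
width: 0.0182
```

Call:
play_rows --series '[{"fingers":1,"dx":5,"dy":-18,"dz":0,"turn":0},{"fingers":1,"dx":0,"dy":0,"dz":-10,"turn":0},{"fingers":1,"dx":0,"dy":0,"dz":-20,"turn":0},{"fingers":1,"dx":0,"dy":0,"dz":-20,"turn":0},{"fingers":1,"dx":0,"dy":0,"dz":0,"turn":0},{"fingers":1,"dx":0,"dy":0,"dz":0,"turn":0},{"fingers":1,"dx":0,"dy":0,"dz":0,"turn":0}]'

```text
clock: 37.35
position: [0.5399, -0.1688, 0.1544]
ee_rot: [0.02, 0.617, 0.786, 0.038]
contact_force: [-0.4, 0.2, -1.8]
width: 0.0184
```

```bash
python3 t.py
```

```text
37.35 [ 0.5399 -0.1688  0.1544] yaw 1.8105855123921284 tilt [np.float64(0.0782207035512307), np.float64(0.03445905715932682)] q [-0.468  0.294  1.713  0.075  1.081 -2.312]
```

Call:
play_rows --series '[{"fingers":1,"dx":2,"dy":6,"dz":0,"turn":0},{"fingers":1,"dx":1,"dy":5,"dz":0,"turn":0},{"fingers":1,"dx":0,"dy":0,"dz":-10,"turn":0},{"fingers":1,"dx":0,"dy":0,"dz":-10,"turn":0},{"fingers":1,"dx":0,"dy":0,"dz":-8,"turn":0},{"fingers":1,"dx":0,"dy":0,"dz":0,"turn":0},{"fingers":1,"dx":0,"dy":0,"dz":0,"turn":0}]'

```text
clock: 37.93
position: [0.5452, -0.1553, 0.1278]
ee_rot: [0.023, 0.616, 0.787, 0.039]
contact_force: [0.7, 0.1, -3.2]
width: 0.018
```

Call:
play_rows --series '[{"fingers":1,"dx":-1,"dy":-1,"dz":-8,"turn":0},{"fingers":1,"dx":-1,"dy":0,"dz":-8,"turn":0},{"fingers":1,"dx":0,"dy":0,"dz":-6,"turn":0},{"fingers":1,"dx":0,"dy":0,"dz":-3,"turn":0},{"fingers":1,"dx":0,"dy":0,"dz":0,"turn":0},{"fingers":1,"dx":0,"dy":0,"dz":0,"turn":0}]'

```text
clock: 38.43
position: [0.543, -0.1555, 0.1022]
ee_rot: [0.023, 0.616, 0.786, 0.04]
contact_force: [-1.3, -0.0, -0.4]
width: 0.018
```

Call:
play_rows --series '[{"fingers":0.3,"dx":0,"dy":0,"dz":0,"turn":0},{"fingers":0,"dx":0,"dy":0,"dz":0,"turn":0},{"fingers":0,"dx":0,"dy":0,"dz":20,"turn":0},{"fingers":0,"dx":0,"dy":0,"dz":30,"turn":0},{"fingers":0,"dx":0,"dy":0,"dz":30,"turn":0},{"fingers":0,"dx":2,"dy":15,"dz":5,"turn":-0.12},{"fingers":0,"dx":2,"dy":15,"dz":0,"turn":-0.12},{"fingers":0,"dx":2,"dy":15,"dz":0,"turn":-0.12},{"fingers":0,"dx":2,"dy":15,"dz":0,"turn":-0.12},{"fingers":0,"dx":2,"dy":15,"dz":0,"turn":-0.12},{"fingers":0,"dx":2,"dy":15,"dz":0,"turn":-0.12},{"fingers":0,"dx":2,"dy":15,"dz":0,"turn":-0.12},{"fingers":0,"dx":2,"dy":15,"dz":0,"turn":-0.12},{"fingers":0,"dx":2,"dy":15,"dz":0,"turn":-0.12},{"fingers":0,"dx":2,"dy":15,"dz":0,"turn":-0.12},{"fingers":0,"dx":2,"dy":15,"dz":0,"turn":-0.12},{"fingers":0,"dx":2,"dy":15,"dz":0,"turn":-0.12},{"fingers":0,"dx":2,"dy":15,"dz":0,"turn":-0.12},{"fingers":0,"dx":2,"dy":15,"dz":0,"turn":-0.12},{"fingers":0,"dx":2,"dy":15,"dz":0,"turn":-0.12}]'

```text
clock: 40.1
position: [0.5828, 0.0707, 0.1954]
ee_rot: [0.058, 0.998, -0.032, 0.008]
contact_force: [0.9, 0.4, 0.2]
width: 0.0424
```

Call:
play_rows --series '[{"fingers":0,"dx":2,"dy":15,"dz":0,"turn":-0.12},{"fingers":0,"dx":2,"dy":15,"dz":0,"turn":-0.12},{"fingers":0,"dx":2,"dy":15,"dz":0,"turn":-0.12},{"fingers":0,"dx":2,"dy":15,"dz":0,"turn":-0.12},{"fingers":0,"dx":2,"dy":15,"dz":0,"turn":-0.12},{"fingers":0,"dx":2,"dy":15,"dz":0,"turn":-0.12},{"fingers":0,"dx":2,"dy":15,"dz":0,"turn":-0.12},{"fingers":0,"dx":2,"dy":15,"dz":0,"turn":-0.12},{"fingers":0,"dx":2,"dy":15,"dz":0,"turn":-0.12},{"fingers":0,"dx":0,"dy":0,"dz":0,"turn":0},{"fingers":0,"dx":0,"dy":0,"dz":0,"turn":0},{"fingers":0,"dx":0,"dy":0,"dz":0,"turn":0}]'

```text
clock: 41.1
position: [0.6086, 0.2158, 0.1942]
ee_rot: [0.052, 0.829, -0.557, -0.018]
contact_force: [1.0, -0.3, -0.7]
width: 0.0428
```

```bash
python3 t.py; python3 chk.py pot1:3,pot2:6,pot3:5 pot4,pot5,pot6
```

```text
41.1 [0.6086 0.2158 0.1942] yaw -1.1839914251885304 tilt [np.float64(-0.08780709133870683), np.float64(-0.06579282511399881)] q [ 0.256  0.466  1.333 -0.042  1.445  1.447]
[0.6086 0.2158 0.1942] [ 0.052  0.829 -0.557 -0.018]
pot1 well 3 err mm [-1.8 -1.2] 0.038 free z foot 30.2 0.029
pot1 well 3 err mm [ 1.1 -1.5] 0.051 free z foot 36.9 0.05
pot2 well 6 err mm [-0.9 -0.8] 0.064 free z foot 19.6 0.029
pot2 well 6 err mm [ 0.1 -0.9] 0.066 free z foot 42.1 0.061
pot3 well 5 err mm [-1.5 -1.2] 0.053 free z foot 26.3 0.041
pot3 well 5 err mm [1.7 0.4] 0.111 free z foot 36.6 0.107
pot4 (0.5871, 0.3454) (array([0.5859, 0.3424]), np.float64(0.054))
pot4 (0.5871, 0.3454) (array([0.5874, 0.3458]), np.float64(0.066))
pot5 (0.4703, 0.321) (array([0.4693, 0.3197]), np.float64(0.132))
pot5 (0.4703, 0.321) (array([0.4687, 0.3207]), np.float64(0.078))
pot6 (0.5937, 0.2244) (array([0.5922, 0.2238]), np.float64(0.049))
pot6 (0.5937, 0.2244) (array([0.5933, 0.226 ]), np.float64(0.052))
```

Call:
play_rows --series '[{"fingers":0,"dx":-30,"dy":-30,"dz":15,"turn":0},{"fingers":0,"dx":-30,"dy":-30,"dz":15,"turn":0},{"fingers":0,"dx":-30,"dy":-30,"dz":15,"turn":0},{"fingers":0,"dx":-30,"dy":-30,"dz":15,"turn":0},{"fingers":0,"dx":-30,"dy":-30,"dz":0,"turn":0},{"fingers":0,"dx":-30,"dy":-30,"dz":0,"turn":0},{"fingers":0,"dx":0,"dy":-41,"dz":0,"turn":0},{"fingers":0,"dx":0,"dy":-41,"dz":0,"turn":0},{"fingers":0,"dx":0,"dy":-41,"dz":0,"turn":0},{"fingers":0,"dx":0,"dy":41,"dz":0,"turn":0},{"fingers":0,"dx":0,"dy":41,"dz":0,"turn":0},{"fingers":0,"dx":0,"dy":41,"dz":0,"turn":0},{"fingers":0,"dx":0,"dy":41,"dz":0,"turn":0},{"fingers":0,"dx":0,"dy":-41,"dz":0,"turn":0},{"fingers":0,"dx":0,"dy":-41,"dz":0,"turn":0},{"fingers":0,"dx":0,"dy":-41,"dz":0,"turn":0},{"fingers":0,"dx":0,"dy":-41,"dz":0,"turn":0},{"fingers":0,"dx":0,"dy":0,"dz":0,"turn":0},{"fingers":0,"dx":0,"dy":0,"dz":0,"turn":0}]'

```text
clock: 43.38
position: [0.4306, -0.0877, 0.2522]
ee_rot: [0.05, 0.828, -0.558, -0.013]
contact_force: [-0.6, 0.2, -0.6]
width: 0.0428
```

```bash
python3 t.py
```

```text
43.3833 [ 0.4306 -0.0877  0.2522] yaw -1.1850527542468028 tilt [np.float64(-0.0775494824138622), np.float64(-0.06889601345763595)] q [-0.288  0.1    1.713 -0.09   1.384  0.916]
```

Call:
play_rows --series '[{"fingers":0,"dx":-30,"dy":0,"dz":10,"turn":0},{"fingers":0,"dx":-30,"dy":0,"dz":10,"turn":0},{"fingers":0,"dx":-30,"dy":0,"dz":10,"turn":0},{"fingers":0,"dx":-20,"dy":0,"dz":10,"turn":0},{"fingers":0,"dx":0,"dy":41,"dz":0,"turn":0},{"fingers":0,"dx":0,"dy":41,"dz":0,"turn":0},{"fingers":0,"dx":0,"dy":41,"dz":0,"turn":0},{"fingers":0,"dx":0,"dy":41,"dz":0,"turn":0},{"fingers":0,"dx":0,"dy":-41,"dz":0,"turn":0},{"fingers":0,"dx":0,"dy":-41,"dz":0,"turn":0},{"fingers":0,"dx":0,"dy":-41,"dz":0,"turn":0},{"fingers":0,"dx":0,"dy":-41,"dz":0,"turn":0},{"fingers":0,"dx":0,"dy":41,"dz":0,"turn":0},{"fingers":0,"dx":0,"dy":41,"dz":0,"turn":0},{"fingers":0,"dx":0,"dy":41,"dz":0,"turn":0},{"fingers":0,"dx":0,"dy":41,"dz":0,"turn":0},{"fingers":0,"dx":0,"dy":0,"dz":0,"turn":0},{"fingers":0,"dx":0,"dy":0,"dz":0,"turn":0}]'

```text
clock: 44.88
position: [0.3126, 0.0889, 0.2962]
ee_rot: [0.044, 0.83, -0.557, -0.009]
contact_force: [0.1, -0.8, 0.1]
width: 0.0425
```

```bash
python3 t.py
```

```text
44.8833 [0.3126 0.0889 0.2962] yaw -1.1818142978679025 tilt [np.float64(-0.06448148295534274), np.float64(-0.06329715374289807)] q [ 0.123 -0.1    1.803 -0.055  1.511  1.31 ]
```

Call:
play_rows --series '[{"fingers":0,"dx":23,"dy":11,"dz":-10,"turn":0},{"fingers":0,"dx":23,"dy":11,"dz":-10,"turn":0},{"fingers":0,"dx":23,"dy":11,"dz":-10,"turn":0},{"fingers":0,"dx":23,"dy":11,"dz":-10,"turn":0},{"fingers":0,"dx":23,"dy":11,"dz":-10,"turn":0},{"fingers":0,"dx":23,"dy":11,"dz":-10,"turn":0},{"fingers":0,"dx":23,"dy":11,"dz":-10,"turn":0},{"fingers":0,"dx":23,"dy":11,"dz":-10,"turn":0},{"fingers":0,"dx":23,"dy":11,"dz":-10,"turn":0},{"fingers":0,"dx":23,"dy":11,"dz":-10,"turn":0},{"fingers":0,"dx":23,"dy":11,"dz":-20,"turn":0},{"fingers":0,"dx":18,"dy":6,"dz":-20,"turn":0},{"fingers":0,"dx":0,"dy":0,"dz":-20,"turn":0},{"fingers":0,"dx":0,"dy":0,"dz":-20,"turn":0},{"fingers":0,"dx":0,"dy":0,"dz":0,"turn":0},{"fingers":0,"dx":0,"dy":0,"dz":0,"turn":0},{"fingers":0,"dx":0,"dy":0,"dz":0,"turn":0}]'

```text
clock: 46.3
position: [0.5953, 0.2141, 0.108]
ee_rot: [0.045, 0.829, -0.557, -0.007]
contact_force: [-0.9, -0.3, 0.5]
width: 0.0429
```

```bash
python3 t.py
```

```text
46.3 [0.5953 0.2141 0.108 ] yaw -1.1830500234008836 tilt [np.float64(-0.0610412839661099), np.float64(-0.06650978814085724)] q [ 0.263  0.496  1.505 -0.052  1.217  1.465]
```

Call:
play_rows --series '[{"fingers":0,"dx":-1,"dy":5,"dz":0,"turn":0},{"fingers":0,"dx":-1,"dy":5,"dz":0,"turn":0},{"fingers":0,"dx":0,"dy":0,"dz":-10,"turn":0},{"fingers":0,"dx":0,"dy":0,"dz":-10,"turn":0},{"fingers":0,"dx":0,"dy":0,"dz":0,"turn":0},{"fingers":0,"dx":0,"dy":0,"dz":0,"turn":0}]'

```text
clock: 46.8
position: [0.595, 0.2256, 0.0927]
ee_rot: [0.041, 0.829, -0.557, -0.004]
contact_force: [-0.0, -0.5, 0.5]
width: 0.0427
```

Call:
play_rows --series '[{"fingers":0,"dx":-1,"dy":-1,"dz":-10,"turn":0},{"fingers":0,"dx":0,"dy":0,"dz":-12,"turn":0},{"fingers":0,"dx":0,"dy":0,"dz":-8,"turn":0},{"fingers":0,"dx":0,"dy":0,"dz":0,"turn":0},{"fingers":0.3,"dx":0,"dy":0,"dz":0,"turn":0},{"fingers":1,"dx":0,"dy":0,"dz":0,"turn":0},{"fingers":1,"dx":0,"dy":0,"dz":0,"turn":0},{"fingers":1,"dx":0,"dy":0,"dz":0,"turn":0},{"fingers":1,"dx":0,"dy":0,"dz":0,"turn":0}]'

```text
clock: 47.55
position: [0.5933, 0.2245, 0.0603]
ee_rot: [0.041, 0.829, -0.557, -0.004]
contact_force: [0.1, 0.8, -1.6]
width: 0.0185
```

```bash
python3 t.py
```

```text
47.55 [0.5933 0.2245 0.0603] yaw -1.1832443506315378 tilt [np.float64(-0.0517924124120866), np.float64(-0.06333738602825056)] q [ 0.278  0.539  1.562 -0.052  1.109  1.486]
```

Call:
play_rows --series '[{"fingers":1,"dx":0,"dy":0,"dz":20,"turn":0},{"fingers":1,"dx":0,"dy":0,"dz":35,"turn":0},{"fingers":1,"dx":0,"dy":0,"dz":35,"turn":0},{"fingers":1,"dx":0,"dy":-10,"dz":30,"turn":0},{"fingers":1,"dx":2,"dy":-25,"dz":10,"turn":0},{"fingers":1,"dx":2,"dy":-25,"dz":0,"turn":0},{"fingers":1,"dx":2,"dy":-25,"dz":0,"turn":0},{"fingers":1,"dx":2,"dy":-25,"dz":0,"turn":0},{"fingers":1,"dx":2,"dy":-25,"dz":0,"turn":0},{"fingers":1,"dx":2,"dy":-25,"dz":0,"turn":0},{"fingers":1,"dx":2,"dy":-25,"dz":0,"turn":0},{"fingers":1,"dx":2,"dy":-25,"dz":0,"turn":0},{"fingers":1,"dx":2,"dy":-25,"dz":0,"turn":0},{"fingers":1,"dx":2,"dy":-25,"dz":0,"turn":0},{"fingers":1,"dx":2,"dy":-25,"dz":0,"turn":0},{"fingers":1,"dx":2,"dy":-25,"dz":0,"turn":0},{"fingers":1,"dx":2,"dy":-20,"dz":0,"turn":0},{"fingers":1,"dx":2,"dy":-10,"dz":0,"turn":0},{"fingers":1,"dx":0,"dy":0,"dz":0,"turn":0},{"fingers":1,"dx":0,"dy":0,"dz":0,"turn":0}]'

```text
clock: 49.22
position: [0.6177, -0.1329, 0.1955]
ee_rot: [0.042, 0.83, -0.556, -0.002]
contact_force: [0.4, 0.1, -1.3]
width: 0.0185
```

```bash
python3 t.py
```

```text
49.2167 [ 0.6177 -0.1329  0.1955] yaw -1.179894614744252 tilt [np.float64(-0.050003582710617604), np.float64(-0.06847800249653034)] q [-0.277  0.408  1.425 -0.082  1.34   0.923]
```

Call:
play_rows --series '[{"fingers":1,"dx":2,"dy":-5,"dz":0,"turn":0},{"fingers":1,"dx":2,"dy":-5,"dz":-15,"turn":0},{"fingers":1,"dx":0,"dy":0,"dz":-20,"turn":0},{"fingers":1,"dx":0,"dy":0,"dz":-20,"turn":0},{"fingers":1,"dx":0,"dy":0,"dz":-5,"turn":0},{"fingers":1,"dx":0,"dy":0,"dz":0,"turn":0},{"fingers":1,"dx":0,"dy":0,"dz":0,"turn":0}]'

```text
clock: 49.8
position: [0.6234, -0.1358, 0.1356]
ee_rot: [0.04, 0.833, -0.552, -0.001]
contact_force: [-0.0, 0.0, -1.7]
width: 0.0184
```

Call:
play_rows --series '[{"fingers":1,"dx":-1,"dy":-4,"dz":0,"turn":0},{"fingers":1,"dx":-1,"dy":-4,"dz":0,"turn":0},{"fingers":1,"dx":0,"dy":0,"dz":-8,"turn":0},{"fingers":1,"dx":0,"dy":0,"dz":-8,"turn":0},{"fingers":1,"dx":0,"dy":0,"dz":0,"turn":0},{"fingers":1,"dx":0,"dy":0,"dz":0,"turn":0}]'

```text
clock: 50.3
position: [0.6238, -0.1444, 0.1228]
ee_rot: [0.039, 0.833, -0.552, 0.003]
contact_force: [0.6, 0.7, -1.4]
width: 0.0186
```

Call:
play_rows --series '[{"fingers":1,"dx":-1,"dy":1,"dz":-8,"turn":0},{"fingers":1,"dx":-1,"dy":1,"dz":-8,"turn":0},{"fingers":1,"dx":0,"dy":0,"dz":-7,"turn":0},{"fingers":1,"dx":0,"dy":0,"dz":-3,"turn":0},{"fingers":1,"dx":0,"dy":0,"dz":0,"turn":0},{"fingers":1,"dx":0,"dy":0,"dz":0,"turn":0}]'

```text
clock: 50.8
position: [0.6205, -0.1419, 0.0972]
ee_rot: [0.04, 0.833, -0.552, 0.003]
contact_force: [0.1, -0.0, -0.0]
width: 0.0186
```

Call:
play_rows --series '[{"fingers":0.3,"dx":0,"dy":0,"dz":0,"turn":0},{"fingers":0,"dx":0,"dy":0,"dz":0,"turn":0},{"fingers":0,"dx":0,"dy":0,"dz":20,"turn":0},{"fingers":0,"dx":0,"dy":0,"dz":30,"turn":0},{"fingers":0,"dx":0,"dy":12,"dz":25,"turn":0},{"fingers":0,"dx":-2,"dy":30,"dz":0,"turn":0},{"fingers":0,"dx":-2,"dy":30,"dz":0,"turn":0},{"fingers":0,"dx":-2,"dy":30,"dz":0,"turn":0},{"fingers":0,"dx":-2,"dy":30,"dz":0,"turn":0},{"fingers":0,"dx":-2,"dy":30,"dz":0,"turn":0},{"fingers":0,"dx":-2,"dy":30,"dz":0,"turn":0},{"fingers":0,"dx":-2,"dy":30,"dz":0,"turn":0},{"fingers":0,"dx":-2,"dy":30,"dz":0,"turn":0},{"fingers":0,"dx":-2,"dy":30,"dz":0,"turn":0},{"fingers":0,"dx":-2,"dy":30,"dz":0,"turn":0},{"fingers":0,"dx":-2,"dy":30,"dz":0,"turn":0},{"fingers":0,"dx":-2,"dy":30,"dz":0,"turn":0},{"fingers":0,"dx":-2,"dy":30,"dz":0,"turn":0},{"fingers":0,"dx":-2,"dy":30,"dz":0,"turn":0},{"fingers":0,"dx":-2,"dy":30,"dz":0,"turn":0}]'

```text
clock: 52.47
position: [0.5957, 0.3327, 0.1722]
ee_rot: [0.036, 0.83, -0.556, 0.012]
contact_force: [-0.1, -0.2, -0.2]
width: 0.0427
```

Call:
play_rows --series '[{"fingers":0,"dx":-2,"dy":10,"dz":-15,"turn":0},{"fingers":0,"dx":0,"dy":0,"dz":-20,"turn":0},{"fingers":0,"dx":0,"dy":0,"dz":-15,"turn":0},{"fingers":0,"dx":0,"dy":0,"dz":0,"turn":0},{"fingers":0,"dx":0,"dy":0,"dz":0,"turn":0},{"fingers":0,"dx":0,"dy":0,"dz":0,"turn":0}]'

```text
clock: 52.97
position: [0.5942, 0.3545, 0.1198]
ee_rot: [0.031, 0.833, -0.552, 0.013]
contact_force: [-0.5, -0.7, -0.6]
width: 0.0427
```

```bash
python3 t.py; python3 chk.py pot1:3,pot2:6,pot3:5,pot6:2 pot4,pot5
```

```text
52.9667 [0.5942 0.3545 0.1198] yaw -1.1710363235139383 tilt [np.float64(-0.013467833295181541), np.float64(-0.06635529935432065)] q [ 0.465  0.551  1.368 -0.056  1.264  1.654]
[0.5942 0.3545 0.1198] [ 0.031  0.833 -0.552  0.013]
pot1 well 3 err mm [-1.7 -1.9] 0.044 free z foot 22.7 0.028
pot1 well 3 err mm [ 1.5 -1.2] 0.084 free z foot 33.8 0.079
pot2 well 6 err mm [-1.1 -1.1] 0.051 free z foot 24.9 0.028
pot2 well 6 err mm [ 0.9 -0.9] 0.057 free z foot 39.7 0.056
pot3 well 5 err mm [-1.1 -1.3] 0.03 free z foot 33.6 0.029
pot3 well 5 err mm [ 1.8 -0.5] 0.065 free z foot 37.7 0.066
pot6 well 2 err mm [-1.8 -2.1] 0.046 free z foot 28.1 0.033
pot6 well 2 err mm [ 1.1 -1.6] 0.067 free z foot 36.0 0.065
pot4 (0.5871, 0.3454) (array([0.5854, 0.3422]), np.float64(0.094))
pot4 (0.5871, 0.3454) (array([0.5863, 0.3476]), np.float64(0.085))
pot5 (0.4703, 0.321) (array([0.4695, 0.3169]), np.float64(0.041))
pot5 (0.4703, 0.321) (array([0.4696, 0.3204]), np.float64(0.132))
```

Call:
play_rows --series '[{"fingers":0,"dx":-3,"dy":-5,"dz":0,"turn":0},{"fingers":0,"dx":-3,"dy":-5,"dz":0,"turn":0},{"fingers":0,"dx":0,"dy":0,"dz":-10,"turn":0},{"fingers":0,"dx":0,"dy":0,"dz":-10,"turn":0},{"fingers":0,"dx":0,"dy":0,"dz":0,"turn":0},{"fingers":0,"dx":0,"dy":0,"dz":0,"turn":0}]'

```text
clock: 54.17
position: [0.5868, 0.343, 0.0975]
ee_rot: [0.032, 0.833, -0.552, 0.013]
contact_force: [-0.3, 0.5, 0.5]
width: 0.0422
```

Call:
play_rows --series '[{"fingers":0,"dx":0,"dy":1,"dz":-12,"turn":0},{"fingers":0,"dx":0,"dy":0,"dz":-13,"turn":0},{"fingers":0,"dx":0,"dy":0,"dz":-10,"turn":0},{"fingers":0,"dx":0,"dy":0,"dz":0,"turn":0},{"fingers":0.3,"dx":0,"dy":0,"dz":0,"turn":0},{"fingers":1,"dx":0,"dy":0,"dz":0,"turn":0},{"fingers":1,"dx":0,"dy":0,"dz":0,"turn":0},{"fingers":1,"dx":0,"dy":0,"dz":0,"turn":0},{"fingers":1,"dx":0,"dy":0,"dz":0,"turn":0}]'

```text
clock: 54.92
position: [0.5865, 0.3449, 0.0584]
ee_rot: [0.032, 0.833, -0.552, 0.012]
contact_force: [0.1, 0.2, -2.6]
width: 0.0185
```

```bash
python3 t.py
```

```text
54.9167 [0.5865 0.3449 0.0584] yaw -1.1709176424964882 tilt [np.float64(-0.0153666771883147), np.float64(-0.06621388989308338)] q [ 0.457  0.588  1.468 -0.058  1.13   1.654]
```

Call:
play_rows --series '[{"fingers":1,"dx":0,"dy":0,"dz":20,"turn":0},{"fingers":1,"dx":0,"dy":0,"dz":35,"turn":0},{"fingers":1,"dx":0,"dy":0,"dz":35,"turn":0},{"fingers":1,"dx":0,"dy":-10,"dz":30,"turn":0},{"fingers":1,"dx":1,"dy":-27,"dz":10,"turn":0},{"fingers":1,"dx":1,"dy":-27,"dz":0,"turn":0},{"fingers":1,"dx":1,"dy":-27,"dz":0,"turn":0},{"fingers":1,"dx":1,"dy":-27,"dz":0,"turn":0},{"fingers":1,"dx":1,"dy":-27,"dz":0,"turn":0},{"fingers":1,"dx":1,"dy":-27,"dz":0,"turn":0},{"fingers":1,"dx":1,"dy":-27,"dz":0,"turn":0},{"fingers":1,"dx":1,"dy":-27,"dz":0,"turn":0},{"fingers":1,"dx":1,"dy":-27,"dz":0,"turn":0},{"fingers":1,"dx":1,"dy":-27,"dz":0,"turn":0},{"fingers":1,"dx":1,"dy":-27,"dz":0,"turn":0},{"fingers":1,"dx":1,"dy":-27,"dz":0,"turn":0},{"fingers":1,"dx":1,"dy":-27,"dz":0,"turn":0},{"fingers":1,"dx":1,"dy":-20,"dz":0,"turn":0},{"fingers":1,"dx":0,"dy":-10,"dz":0,"turn":0},{"fingers":1,"dx":0,"dy":0,"dz":0,"turn":0}]'

```text
clock: 56.58
position: [0.5952, -0.065, 0.1935]
ee_rot: [0.033, 0.834, -0.55, 0.014]
contact_force: [0.2, -0.8, -2.7]
width: 0.0185
```

Call:
play_rows --series '[{"fingers":1,"dx":0,"dy":0,"dz":0,"turn":0},{"fingers":1,"dx":0,"dy":0,"dz":0,"turn":0}]'

```text
clock: 56.75
position: [0.5948, -0.0642, 0.1933]
ee_rot: [0.032, 0.834, -0.551, 0.014]
contact_force: [-0.3, 0.9, -2.9]
width: 0.0186
```

```bash
python3 t.py
```

```text
56.75 [ 0.5948 -0.0642  0.1933] yaw -1.1675647716366537 tilt [np.float64(-0.012296221029154616), np.float64(-0.06876300016374139)] q [-0.182  0.345  1.53  -0.073  1.268  1.007]
```

Call:
play_rows --series '[{"fingers":1,"dx":6,"dy":1,"dz":0,"turn":0},{"fingers":1,"dx":6,"dy":1,"dz":-15,"turn":0},{"fingers":1,"dx":0,"dy":0,"dz":-20,"turn":0},{"fingers":1,"dx":0,"dy":0,"dz":-20,"turn":0},{"fingers":1,"dx":0,"dy":0,"dz":-10,"turn":0},{"fingers":1,"dx":0,"dy":0,"dz":0,"turn":0},{"fingers":1,"dx":0,"dy":0,"dz":0,"turn":0},{"fingers":1,"dx":0,"dy":0,"dz":0,"turn":0}]'

```text
clock: 57.42
position: [0.6116, -0.0516, 0.1282]
ee_rot: [0.029, 0.837, -0.547, 0.016]
contact_force: [-0.5, -0.2, -2.7]
width: 0.019
```

Call:
play_rows --series '[{"fingers":1,"dx":-2,"dy":-5,"dz":0,"turn":0},{"fingers":1,"dx":-1,"dy":-5,"dz":0,"turn":0},{"fingers":1,"dx":0,"dy":-1,"dz":0,"turn":0},{"fingers":1,"dx":0,"dy":0,"dz":-8,"turn":0},{"fingers":1,"dx":0,"dy":0,"dz":0,"turn":0},{"fingers":1,"dx":0,"dy":0,"dz":0,"turn":0}]'

```text
clock: 57.92
position: [0.6109, -0.0645, 0.1243]
ee_rot: [0.027, 0.837, -0.547, 0.02]
contact_force: [0.1, 0.3, -3.1]
width: 0.0188
```

Call:
play_rows --series '[{"fingers":1,"dx":-2,"dy":1,"dz":-8,"turn":0},{"fingers":1,"dx":-1,"dy":0,"dz":-8,"turn":0},{"fingers":1,"dx":0,"dy":0,"dz":-8,"turn":0},{"fingers":1,"dx":0,"dy":0,"dz":0,"turn":0},{"fingers":1,"dx":0,"dy":0,"dz":0,"turn":0}]'

```text
clock: 58.33
position: [0.6056, -0.0627, 0.0972]
ee_rot: [0.028, 0.837, -0.547, 0.018]
contact_force: [1.6, -0.6, -1.3]
width: 0.0184
```

Call:
play_rows --series '[{"fingers":1,"dx":1,"dy":0,"dz":-3,"turn":0},{"fingers":1,"dx":0,"dy":0,"dz":0,"turn":0},{"fingers":0.3,"dx":0,"dy":0,"dz":0,"turn":0},{"fingers":0,"dx":0,"dy":0,"dz":0,"turn":0},{"fingers":0,"dx":0,"dy":0,"dz":20,"turn":0},{"fingers":0,"dx":0,"dy":0,"dz":30,"turn":0},{"fingers":0,"dx":0,"dy":0,"dz":25,"turn":0},{"fingers":0,"dx":-5,"dy":14,"dz":5,"turn":0},{"fingers":0,"dx":-10,"dy":27,"dz":0,"turn":0},{"fingers":0,"dx":-10,"dy":27,"dz":0,"turn":0},{"fingers":0,"dx":-10,"dy":27,"dz":0,"turn":0},{"fingers":0,"dx":-10,"dy":27,"dz":0,"turn":0},{"fingers":0,"dx":-10,"dy":27,"dz":0,"turn":0},{"fingers":0,"dx":-10,"dy":27,"dz":0,"turn":0},{"fingers":0,"dx":-10,"dy":27,"dz":0,"turn":0},{"fingers":0,"dx":-10,"dy":27,"dz":0,"turn":0},{"fingers":0,"dx":-10,"dy":27,"dz":0,"turn":0},{"fingers":0,"dx":-10,"dy":27,"dz":0,"turn":0},{"fingers":0,"dx":-10,"dy":27,"dz":0,"turn":0},{"fingers":0,"dx":-10,"dy":27,"dz":0,"turn":0}]'

```text
clock: 60.0
position: [0.4786, 0.2898, 0.177]
ee_rot: [0.022, 0.834, -0.55, 0.026]
contact_force: [-0.2, 0.2, 0.1]
width: 0.0429
```

Call:
play_rows --series '[{"fingers":0,"dx":-10,"dy":27,"dz":0,"turn":0},{"fingers":0,"dx":0,"dy":10,"dz":-15,"turn":0},{"fingers":0,"dx":0,"dy":0,"dz":-20,"turn":0},{"fingers":0,"dx":0,"dy":0,"dz":-15,"turn":0},{"fingers":0,"dx":0,"dy":0,"dz":0,"turn":0},{"fingers":0,"dx":0,"dy":0,"dz":0,"turn":0},{"fingers":0,"dx":0,"dy":0,"dz":0,"turn":0}]'

```text
clock: 60.58
position: [0.461, 0.3402, 0.1241]
ee_rot: [0.018, 0.837, -0.546, 0.025]
contact_force: [0.0, -0.3, -0.6]
width: 0.0423
```

```bash
python3 t.py; python3 chk.py pot1:3,pot2:6,pot3:5,pot6:2,pot4:1 pot5
```

```text
60.5833 [0.461  0.3402 0.1241] yaw -1.1553207104908987 tilt [np.float64(0.02216738127428977), np.float64(-0.05796735298738058)] q [ 0.552  0.371  1.676 -0.068  1.107  1.738]
[0.461  0.3402 0.1241] [ 0.018  0.837 -0.546  0.025]
pot1 well 3 err mm [-2.3 -1.1] 0.058 free z foot 20.3 0.027
pot1 well 3 err mm [ 1.1 -0.7] 0.048 free z foot 37.9 0.047
pot2 well 6 err mm [-1.1 -0.6] 0.077 free z foot 16.2 0.037
pot2 well 6 err mm [ 2.5 -1.1] 0.072 free z foot 38.0 0.072
pot3 well 5 err mm [-1.  -0.2] 0.051 free z foot 27.9 0.039
pot3 well 5 err mm [ 1.8 -1.2] 0.052 free z foot 38.2 0.051
pot6 well 2 err mm [-2.2 -2.4] 0.056 free z foot 18.4 0.03
pot6 well 2 err mm [ 2.1 -0.7] 0.094 free z foot 40.0 0.088
pot4 well 1 err mm [-1.4 -2.1] 0.056 free z foot 51.8 0.036
pot4 well 1 err mm [ 1.8 -2.6] 0.076 free z foot 39.0 0.077
pot5 (0.4703, 0.321) (array([0.4699, 0.3172]), np.float64(0.063))
pot5 (0.4703, 0.321) (array([0.4697, 0.3206]), np.float64(0.115))
```

Call:
play_rows --series '[{"fingers":0,"dx":4,"dy":-8,"dz":0,"turn":0},{"fingers":0,"dx":4,"dy":-8,"dz":0,"turn":0},{"fingers":0,"dx":1,"dy":-4,"dz":0,"turn":0},{"fingers":0,"dx":0,"dy":0,"dz":-10,"turn":0},{"fingers":0,"dx":0,"dy":0,"dz":-8,"turn":0},{"fingers":0,"dx":0,"dy":0,"dz":0,"turn":0},{"fingers":0,"dx":0,"dy":0,"dz":0,"turn":0}]'

```text
clock: 61.87
position: [0.4716, 0.3168, 0.104]
ee_rot: [0.018, 0.837, -0.546, 0.025]
contact_force: [0.3, -0.5, 0.9]
width: 0.0425
```

Run:
```python
from h import *
d=grab("side");save(d,"s2",(180,220,400,384),3.5)
```

```text
(no output)
```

View pics/s2.png

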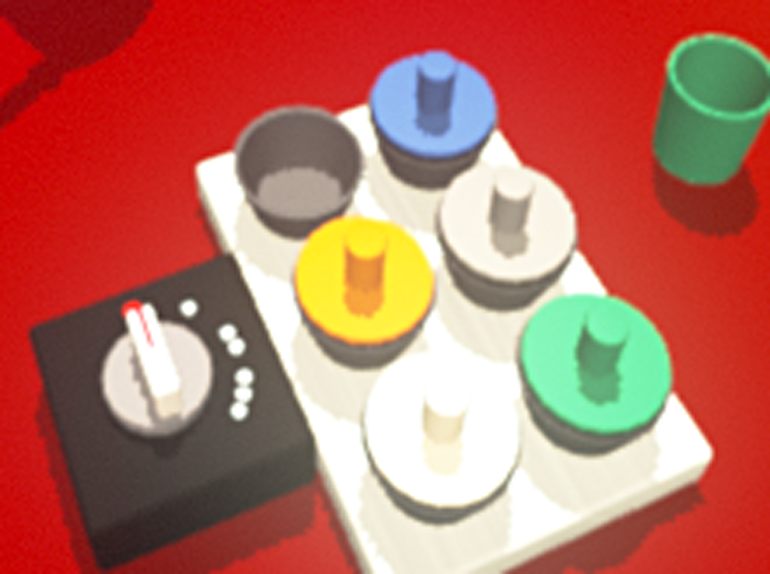

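Five pots sit in wells: blue at (435,105), grey (507,220), amber (365,280), green (597,362) and ivory (440,435). One well is empty, at (300,170), and the dial pointer is on the red mark.

Call:
play_rows --series '[{"fingers":0,"dx":-1,"dy":2,"dz":-14,"turn":0},{"fingers":0,"dx":0,"dy":0,"dz":-14,"turn":0},{"fingers":0,"dx":0,"dy":0,"dz":-14,"turn":0},{"fingers":0,"dx":0,"dy":0,"dz":0,"turn":0},{"fingers":0.3,"dx":0,"dy":0,"dz":0,"turn":0},{"fingers":1,"dx":0,"dy":0,"dz":0,"turn":0},{"fingers":1,"dx":0,"dy":0,"dz":0,"turn":0},{"fingers":1,"dx":0,"dy":0,"dz":0,"turn":0},{"fingers":1,"dx":0,"dy":0,"dz":0,"turn":0}]'

```text
clock: 62.67
position: [0.4717, 0.3213, 0.0634]
ee_rot: [0.016, 0.837, -0.546, 0.026]
contact_force: [0.2, -0.9, -2.6]
width: 0.0187
```

```bash
python3 t.py
```

```text
62.6667 [0.4717 0.3213 0.0634] yaw -1.155019419708036 tilt [np.float64(0.026501959527610225), np.float64(-0.0556063990048388)] q [ 0.514  0.429  1.759 -0.075  0.959  1.713]
```

Call:
play_rows --series '[{"fingers":1,"dx":0,"dy":0,"dz":20,"turn":0},{"fingers":1,"dx":0,"dy":0,"dz":35,"turn":0},{"fingers":1,"dx":0,"dy":0,"dz":35,"turn":0},{"fingers":1,"dx":2,"dy":-10,"dz":30,"turn":0},{"fingers":1,"dx":4,"dy":-26,"dz":15,"turn":0},{"fingers":1,"dx":4,"dy":-26,"dz":0,"turn":0},{"fingers":1,"dx":4,"dy":-26,"dz":0,"turn":0},{"fingers":1,"dx":4,"dy":-26,"dz":0,"turn":0},{"fingers":1,"dx":4,"dy":-26,"dz":0,"turn":0},{"fingers":1,"dx":4,"dy":-26,"dz":0,"turn":0},{"fingers":1,"dx":4,"dy":-26,"dz":0,"turn":0},{"fingers":1,"dx":4,"dy":-26,"dz":0,"turn":0},{"fingers":1,"dx":4,"dy":-26,"dz":0,"turn":0},{"fingers":1,"dx":4,"dy":-26,"dz":0,"turn":0},{"fingers":1,"dx":4,"dy":-26,"dz":0,"turn":0},{"fingers":1,"dx":4,"dy":-26,"dz":0,"turn":0},{"fingers":1,"dx":4,"dy":-26,"dz":0,"turn":0},{"fingers":1,"dx":4,"dy":-20,"dz":0,"turn":0},{"fingers":1,"dx":0,"dy":-10,"dz":0,"turn":0},{"fingers":1,"dx":0,"dy":0,"dz":0,"turn":0}]'

```text
clock: 64.33
position: [0.5277, -0.074, 0.2126]
ee_rot: [0.012, 0.838, -0.544, 0.032]
contact_force: [-0.1, -0.0, -1.9]
width: 0.0188
```

Call:
play_rows --series '[{"fingers":1,"dx":0,"dy":0,"dz":0,"turn":0},{"fingers":1,"dx":0,"dy":0,"dz":0,"turn":0}]'

```text
clock: 64.5
position: [0.527, -0.0732, 0.2126]
ee_rot: [0.011, 0.838, -0.545, 0.031]
contact_force: [0.2, 0.0, -1.9]
width: 0.0185
```

```bash
python3 t.py
```

```text
64.5 [ 0.527  -0.0732  0.2126] yaw -1.1526209092288804 tilt [np.float64(0.03947774212929657), np.float64(-0.05271249345541163)] q [-0.241  0.207  1.678 -0.045  1.206  0.927]
```

Call:
play_rows --series '[{"fingers":1,"dx":0,"dy":-4,"dz":-15,"turn":0},{"fingers":1,"dx":0,"dy":-3,"dz":-20,"turn":0},{"fingers":1,"dx":0,"dy":-2,"dz":-20,"turn":0},{"fingers":1,"dx":0,"dy":-2,"dz":-18,"turn":0},{"fingers":1,"dx":0,"dy":0,"dz":-5,"turn":0},{"fingers":1,"dx":0,"dy":0,"dz":0,"turn":0},{"fingers":1,"dx":0,"dy":0,"dz":0,"turn":0}]'

```text
clock: 65.08
position: [0.5267, -0.0745, 0.1345]
ee_rot: [0.008, 0.841, -0.541, 0.032]
contact_force: [1.3, 0.4, -1.0]
width: 0.0188
```

Call:
play_rows --series '[{"fingers":1,"dx":2,"dy":-3,"dz":0,"turn":0},{"fingers":1,"dx":0,"dy":0,"dz":-8,"turn":0},{"fingers":1,"dx":0,"dy":0,"dz":-8,"turn":0},{"fingers":1,"dx":0,"dy":0,"dz":0,"turn":0},{"fingers":1,"dx":0,"dy":0,"dz":0,"turn":0}]'

```text
clock: 65.5
position: [0.5317, -0.0769, 0.121]
ee_rot: [0.007, 0.841, -0.54, 0.035]
contact_force: [-0.3, 0.0, -1.9]
width: 0.0183
```

Call:
play_rows --series '[{"fingers":1,"dx":-2,"dy":0,"dz":-8,"turn":0},{"fingers":1,"dx":-1,"dy":0,"dz":-8,"turn":0},{"fingers":1,"dx":0,"dy":0,"dz":-4,"turn":0},{"fingers":1,"dx":0,"dy":0,"dz":0,"turn":0},{"fingers":1,"dx":0,"dy":0,"dz":0,"turn":0}]'

```text
clock: 65.92
position: [0.5283, -0.0756, 0.1002]
ee_rot: [0.006, 0.841, -0.54, 0.035]
contact_force: [-0.5, 2.7, 2.3]
width: 0.0182
```

Call:
play_rows --series '[{"fingers":0.3,"dx":0,"dy":0,"dz":0,"turn":0},{"fingers":0,"dx":0,"dy":0,"dz":0,"turn":0},{"fingers":0,"dx":0,"dy":0,"dz":20,"turn":0},{"fingers":0,"dx":0,"dy":0,"dz":30,"turn":0},{"fingers":0,"dx":0,"dy":0,"dz":25,"turn":0},{"fingers":0,"dx":-8,"dy":-8,"dz":0,"turn":0.11},{"fingers":0,"dx":-8,"dy":-8,"dz":0,"turn":0.11},{"fingers":0,"dx":-8,"dy":-8,"dz":0,"turn":0.11},{"fingers":0,"dx":-8,"dy":-8,"dz":0,"turn":0.11},{"fingers":0,"dx":-8,"dy":-8,"dz":0,"turn":0.11},{"fingers":0,"dx":-8,"dy":-8,"dz":0,"turn":0.11},{"fingers":0,"dx":-8,"dy":-8,"dz":0,"turn":0.11},{"fingers":0,"dx":-8,"dy":-8,"dz":0,"turn":0.11},{"fingers":0,"dx":-8,"dy":-8,"dz":0,"turn":0.11},{"fingers":0,"dx":-8,"dy":-8,"dz":0,"turn":0.11},{"fingers":0,"dx":-6,"dy":-8,"dz":0,"turn":0.11},{"fingers":0,"dx":-4,"dy":-8,"dz":0,"turn":0.11},{"fingers":0,"dx":0,"dy":0,"dz":0,"turn":0},{"fingers":0,"dx":0,"dy":0,"dz":0,"turn":0},{"fingers":0,"dx":0,"dy":0,"dz":0,"turn":0}]'

```text
clock: 67.58
position: [0.438, -0.1841, 0.1818]
ee_rot: [-0.013, 0.992, 0.12, 0.04]
contact_force: [0.5, -0.2, -0.4]
width: 0.0426
```

```bash
python3 t.py; python3 chk.py pot1:3,pot2:6,pot3:5,pot6:2,pot4:1,pot5:4 ""
python3 - <<'E'
from h import *
d=grab("side");save(d,"s3",(180,220,400,384),3.5)
d=grab("scene");save(d,"sc3",(100,190,280,310),4)
E
```

```text
67.5833 [ 0.438  -0.1841  0.1818] yaw 0.24145090263039523 tilt [np.float64(0.07682880549675011), np.float64(0.036000176439728214)] q [-0.6    0.143  1.845  0.082  1.111 -0.876]
[ 0.438  -0.1841  0.1818] [-0.013  0.992  0.12   0.04 ]
pot1 well 3 err mm [-1.6 -1.3] 0.057 free z foot 21.8 0.029
pot1 well 3 err mm [ 1.2 -0.9] 0.044 free z foot 40.0 0.043
pot2 well 6 err mm [-1.3 -1.1] 0.033 free z foot 29.0 0.023
pot2 well 6 err mm [ 1.3 -1. ] 0.06 free z foot 39.0 0.06
pot3 well 5 err mm [-1.4 -1.7] 0.046 free z foot 41.1 0.042
pot3 none
pot6 well 2 err mm [-1.6 -1.9] 0.039 free z foot 29.6 0.031
pot6 well 2 err mm [ 1.3 -2.5] 0.059 free z foot 37.9 0.059
pot4 well 1 err mm [-1.  -2.4] 0.07 free z foot 25.8 0.061
pot4 well 1 err mm [ 1.  -0.9] 0.067 free z foot 39.7 0.066
pot5 well 4 err mm [-0.2 -0.7] 0.288 free z foot -2.1 0.208
pot5 well 4 err mm [ 3.5 -1.9] 0.088 free z foot 38.8 0.087
```

View pics/sc3.png

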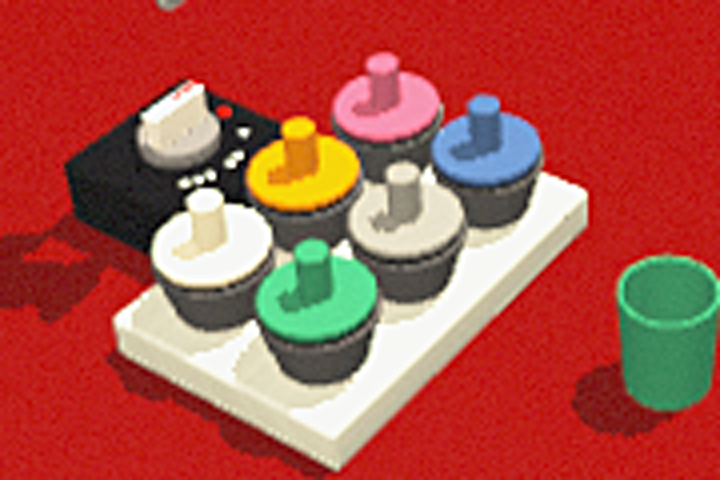

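Call:
play_rows --series '[{"fingers":0,"dx":-30,"dy":-20,"dz":10,"turn":-0.03},{"fingers":0,"dx":-30,"dy":-20,"dz":10,"turn":-0.04},{"fingers":0,"dx":-30,"dy":-20,"dz":10,"turn":0},{"fingers":0,"dx":0,"dy":0,"dz":0,"turn":0},{"fingers":0,"dx":0,"dy":0,"dz":0,"turn":0},{"fingers":0,"dx":0,"dy":0,"dz":0,"turn":0}]'

```text
clock: 68.88
position: [0.3456, -0.2462, 0.2127]
ee_rot: [-0.011, 0.995, 0.086, 0.041]
contact_force: [1.0, -0.0, 0.2]
width: 0.0428
```

```bash
python3 t.py; python3 chk.py pot3:5,pot4:1,pot5:4 ""
python3 - <<'E'
from h import *
d=grab("side");save(d,"s4",(180,220,400,384),3.5)
E
```

```text
68.8833 [ 0.3456 -0.2462  0.2127] yaw 0.1726163884221842 tilt [np.float64(0.07996693744808689), np.float64(0.029440787127206415)] q [-0.851  0.043  1.877  0.086  1.192 -1.054]
[ 0.3456 -0.2462  0.2127] [-0.011  0.995  0.086  0.041]
pot3 well 5 err mm [-1.1 -1.2] 0.073 free z foot 34.8 0.067
pot3 none
pot4 well 1 err mm [-1.1 -2.4] 0.035 free z foot 30.7 0.029
pot4 well 1 err mm [ 1.3 -1.2] 0.062 free z foot 37.4 0.062
pot5 well 4 err mm [-1.7 -2.3] 0.042 free z foot 39.5 0.042
pot5 well 4 err mm [ 2.2 -0.5] 0.063 free z foot 40.1 0.063
```

View pics/s4.png

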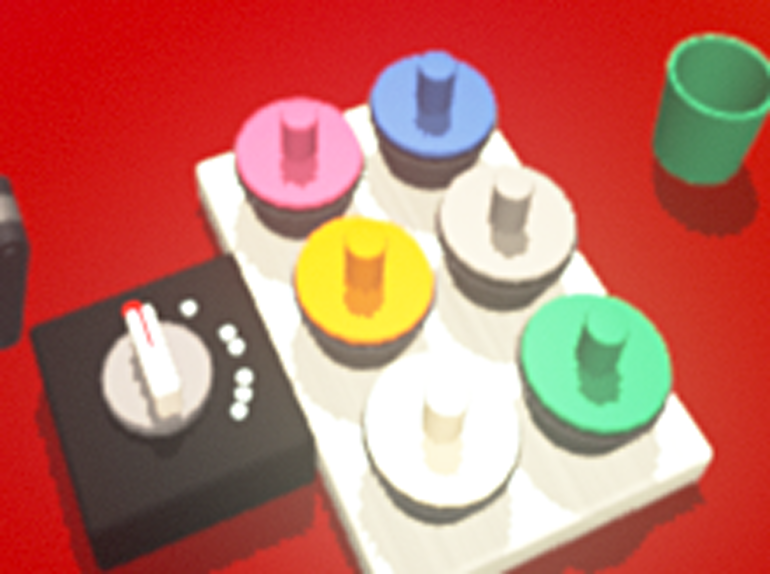

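Call:
play_rows --series '[{"fingers":0,"dx":16,"dy":12,"dz":-12,"turn":0},{"fingers":0,"dx":16,"dy":12,"dz":-18,"turn":0},{"fingers":0,"dx":16,"dy":12,"dz":-18,"turn":0},{"fingers":0,"dx":16,"dy":12,"dz":-18,"turn":0},{"fingers":0,"dx":14,"dy":12,"dz":-18,"turn":0},{"fingers":0,"dx":10,"dy":8,"dz":-10,"turn":0},{"fingers":0,"dx":0,"dy":0,"dz":0,"turn":0},{"fingers":0,"dx":0,"dy":0,"dz":0,"turn":0},{"fingers":0,"dx":0,"dy":0,"dz":0,"turn":0}]'

```text
clock: 70.08
position: [0.4395, -0.1749, 0.1154]
ee_rot: [-0.009, 0.995, 0.089, 0.041]
contact_force: [0.6, -0.4, -1.4]
width: 0.0429
```

```bash
python3 t.py
```

```text
70.0833 [ 0.4395 -0.1749  0.1154] yaw 0.17764430940899673 tilt [np.float64(0.08093477353681844), np.float64(0.025380418428943605)] q [-0.576  0.207  1.957  0.082  0.925 -0.801]
```

Call:
play_rows --series '[{"fingers":0,"dx":-3,"dy":1,"dz":-10,"turn":0},{"fingers":0,"dx":0,"dy":0,"dz":-13,"turn":0},{"fingers":0,"dx":0,"dy":0,"dz":-11,"turn":0},{"fingers":0,"dx":0,"dy":0,"dz":0,"turn":0},{"fingers":0.3,"dx":0,"dy":0,"dz":0,"turn":0},{"fingers":0.3,"dx":0,"dy":0,"dz":0,"turn":0}]' --squeeze 30

```text
clock: 70.58
position: [0.4371, -0.179, 0.0861]
ee_rot: [-0.005, 0.995, 0.087, 0.045]
contact_force: [0.2, 0.7, 0.6]
width: 0.0301
```

Call:
play_rows --series '[{"fingers":0.3,"dx":-1,"dy":5,"dz":-3,"turn":0},{"fingers":0.3,"dx":0,"dy":0,"dz":-3,"turn":0},{"fingers":0.3,"dx":0,"dy":0,"dz":0,"turn":0},{"fingers":1,"dx":0,"dy":0,"dz":0,"turn":0},{"fingers":1,"dx":0,"dy":0,"dz":0,"turn":0},{"fingers":1,"dx":0,"dy":0,"dz":0,"turn":0}]'

```text
clock: 71.08
position: [0.435, -0.1755, 0.0824]
ee_rot: [-0.003, 0.995, 0.088, 0.045]
contact_force: [2.6, 1.9, -3.3]
width: 0.0117
```

Gripped. Turn clockwise 1.4 (yaw 0.175 → about -1.23).

Call:
play_rows --series '[{"fingers":1,"dx":0,"dy":0,"dz":0,"turn":-0.1},{"fingers":1,"dx":0,"dy":0,"dz":0,"turn":-0.1},{"fingers":1,"dx":0,"dy":0,"dz":0,"turn":-0.1},{"fingers":1,"dx":0,"dy":0,"dz":0,"turn":-0.1},{"fingers":1,"dx":0,"dy":0,"dz":0,"turn":-0.1},{"fingers":1,"dx":0,"dy":0,"dz":0,"turn":-0.1},{"fingers":1,"dx":0,"dy":0,"dz":0,"turn":-0.1},{"fingers":1,"dx":0,"dy":0,"dz":0,"turn":-0.1},{"fingers":1,"dx":0,"dy":0,"dz":0,"turn":-0.1},{"fingers":1,"dx":0,"dy":0,"dz":0,"turn":-0.1},{"fingers":1,"dx":0,"dy":0,"dz":0,"turn":-0.1},{"fingers":1,"dx":0,"dy":0,"dz":0,"turn":-0.1},{"fingers":1,"dx":0,"dy":0,"dz":0,"turn":-0.1},{"fingers":1,"dx":0,"dy":0,"dz":0,"turn":0}]'

```text
clock: 72.25
position: [0.4342, -0.1742, 0.0824]
ee_rot: [0.025, 0.829, -0.558, 0.035]
contact_force: [-2.4, -2.7, 1.1]
width: 0.0113
```

```bash
python3 t.py
```

```text
72.25 [ 0.4342 -0.1742  0.0824] yaw -1.184107107316697 tilt [np.float64(0.029989389229823516), np.float64(-0.08137834047945476)] q [-0.486  0.247  2.007 -0.079  0.824  0.75 ]
```

Call:
play_rows --series '[{"fingers":1,"dx":0,"dy":0,"dz":0,"turn":-0.04},{"fingers":1,"dx":0,"dy":0,"dz":0,"turn":0},{"fingers":0.3,"dx":0,"dy":0,"dz":0,"turn":0},{"fingers":0.2,"dx":0,"dy":0,"dz":0,"turn":0},{"fingers":0.2,"dx":0,"dy":0,"dz":20,"turn":0},{"fingers":0.2,"dx":0,"dy":0,"dz":30,"turn":0},{"fingers":0.2,"dx":-20,"dy":-10,"dz":30,"turn":0},{"fingers":0.2,"dx":-30,"dy":-20,"dz":20,"turn":0},{"fingers":0.2,"dx":-30,"dy":-20,"dz":10,"turn":0},{"fingers":0.2,"dx":0,"dy":0,"dz":0,"turn":0},{"fingers":0.2,"dx":0,"dy":0,"dz":0,"turn":0},{"fingers":0.2,"dx":0,"dy":0,"dz":0,"turn":0}]'

```text
clock: 73.25
position: [0.353, -0.2259, 0.1974]
ee_rot: [0.026, 0.824, -0.565, 0.037]
contact_force: [-0.2, 0.9, 0.3]
width: 0.0343
```

```bash
python3 chk.py pot1:3,pot2:6,pot3:5,pot6:2,pot4:1,pot5:4 ""
python3 - <<'E'
from h import *
d=grab("side");save(d,"s5",(150,130,410,384),2.3)
E
```

```text
[ 0.353  -0.2259  0.1974] [ 0.026  0.824 -0.565  0.037]
pot1 well 3 err mm [-1.8 -1.8] 0.039 free z foot 32.4 0.031
pot1 well 3 err mm [ 1.1 -0.8] 0.059 free z foot 39.0 0.059
pot2 well 6 err mm [-1.5 -1.5] 0.033 free z foot 34.1 0.029
pot2 well 6 err mm [ 1.5 -0.9] 0.057 free z foot 41.0 0.053
pot3 well 5 err mm [-0.6 -1.3] 0.036 free z foot 37.3 0.037
pot3 well 5 err mm [ 3.1 -1.5] 0.066 free z foot 38.4 0.068
pot6 well 2 err mm [-1.5 -1. ] 0.054 free z foot 24.4 0.028
pot6 well 2 err mm [ 1.7 -2.1] 0.058 free z foot 41.6 0.055
pot4 well 1 err mm [-2.1 -2.7] 0.045 free z foot 33.3 0.043
pot4 well 1 err mm [ 0.9 -1.1] 0.049 free z foot 38.7 0.051
pot5 well 4 err mm [-0.2 -1.4] 0.075 free z foot 19.8 0.046
pot5 well 4 err mm [ 1.5 -1. ] 0.066 free z foot 39.8 0.066
```

View pics/s5.png

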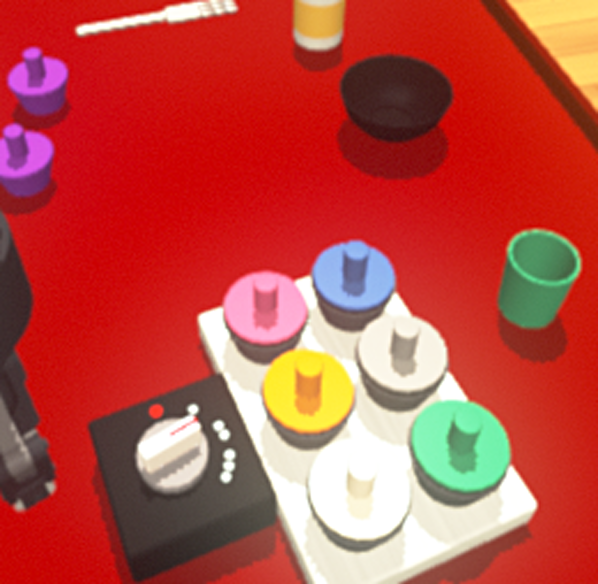

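All six pots are in and the dial pointer is at the same angle as at the start (1.4). Nothing is touching the robot.

```bash
python3 -c "
from rig import *
print(sign_off())"
```

```text
the job is handed in; nothing more can be done
None
```

I turned the dial from two dots back to off. Then I set all six pots (green, ivory, amber, blue, pink and grey) in the warmer, one per well, and turned the dial back to two dots. I handed the job in at about 74 s.

- **Pots:** fits in the last pictures put every pot within about 3 mm of its well's axis, which includes roughly 1.5 mm of calibration offset common to all of them. The scene camera put the feet 38–42 mm above the table, against 38 mm expected. The side camera's own height estimates were noisier and disagreed (20–37 mm). I relied on the scene camera and on each pot stopping at about the expected seated height when I lowered it.
- **Dial:** I judged it by the pointer. It was on the red mark before and after loading. At the end it lay at the same angle as at the start, which I had read as two dots.
- **Surroundings:** the bowl, fork, canister, holder and the two purple look-alike pots looked untouched in the last picture, though I didn't measure them. The gripper was clear of everything.
- **Gripper tilt:** it drifted by up to about 0.1 rad during the fast moves, and I brought it down only in part. The pots still seated; I checked that they were upright only by eye in the pictures.

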